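# Clamp the turned post in the sloping cradle

### The job

Lay the loose turned wooden post across both V blocks of the sloping cradle, about centred, and let it settle there. Then take the U-clamp from its parking block, pass its two legs over the post and through the two holes of the sloping board, one leg on each side of the post, and push it fully home, until the shoulders of its legs sit on the board. Let go of everything and leave the other things on the bench where they are.

Things in the scene. Friction and masses are not known exactly. Their poses are not given: they have to be found in the camera images.
- post: Loose plain turned wooden post, a round bar 28 mm in diameter and 180 mm long, about 0.15 kg, lying on the bench at the start. Origin at its middle, on the axis (14 mm above the bench while it lies there); its y axis runs along the bar. Either end may go either way. It is round and can roll.
- u_clamp: U-clamp, about 0.2 kg: hardwood crown 80 (its x) x 16 (y) x 30 mm high (z), two steel legs at x = +28 and -28 mm. Each leg: 16 mm thick for 44 mm below the crown, then a shoulder and a 9 mm pin 26 mm long, its last 6 mm tapering to 4.4 mm. Origin: centre of the crown's underside. Starts upright, shoulders on the parking block, origin 84 mm above the bench. Same after a half turn.
- rack: Fixed dark wooden parking block, 100 mm (its x) x 50 mm (its y) x 40 mm high, origin under its middle; two upright holes 12 mm wide at x = +28 and -28 mm, 35 mm deep, in which the pins of the U-clamp are parked.
- cradle: Sloping board of the fixed cradle stand, 124 (its x, up the slope) x 140 (y, level) x 12 mm thick. Origin: middle of its upper face, 75 mm above the bench. Its z is square to the face, leaning 25 degrees from vertical towards its low edge (-x), the robot's side. Two V blocks, 18 mm wide along y, 27 mm high, at y = +48 and -48 mm; the V runs along y. The stand's foot is 150x150 mm.
- hole_low (a point): Mouth of the lower through hole in the sloping board, 13 mm wide, straight along the cradle's z, 12 mm deep and open below; at (-28, 0, 0) mm in the cradle's frame.
- hole_high (a point): Mouth of the upper through hole, alike; at (+28, 0, 0) mm in the cradle's frame.
- post_seat (a point): Where the post's origin comes to lie in the V blocks: (0, 0, 28) mm in the cradle's frame, the post level along the cradle's y. Between the V blocks, for 78 mm, only the board is below the post, 14 mm under its underside.
- clamp_seat (a point): Where the clamp's origin is when it is home, shoulders on the board: (0, 0, 44) mm in the cradle's frame, clamp z along cradle z and clamp x along cradle x (either way round); the crown is then 2 mm above the post and the pins stand 14 mm out below the board.
- cork_block: cork block 44x70x28 mm; a bystander, leave it alone; origin under its middle
- sanding_block: wooden sanding block 58x88x34 mm; a bystander, leave it alone; origin under its middle
Not all that is in view belongs to the job. What is shaped like the u_clamp but blue is not meant.

How it is judged:
On the way, in this order (a step that is already met when the one before it is completed fails the run):
1. the post lies in both V blocks, let go, before the clamp goes on (x of post in the frame of cradle between -0.004 and 0.004 m and y of post in the frame of cradle between -0.03 and 0.03 m and z of post in the frame of cradle between 0.024 and 0.032 m and angle between the y axis of post and the y axis of cradle, either way round below 0.06 rad and contact force between post and the fingers below 0.1 N and linear speed of post below 0.02 m/s), for 0.2 s.
2. the U-clamp is home over the post with its legs in both holes (x of u_clamp in the frame of cradle between -0.005 and 0.005 m and y of u_clamp in the frame of cradle between -0.005 and 0.005 m and z of u_clamp in the frame of cradle between 0.04 and 0.048 m and angle between the z axis of u_clamp and the z axis of cradle, either way round below 0.12 rad and angle between the x axis of u_clamp and the x axis of cradle, either way round below 0.12 rad and x of post in the frame of cradle between -0.004 and 0.004 m and y of post in the frame of cradle between -0.03 and 0.03 m and z of post in the frame of cradle between 0.024 and 0.032 m and angle between the y axis of post and the y axis of cradle, either way round below 0.06 rad), for 0.2 s.
At the end, for the whole second after the job is handed in: Post in both V blocks (axis within 4 mm of its seat, 30 mm of centred lengthwise, 0.06 rad) and U-clamp home over it, legs in both holes: shoulders within 4 mm of the board, 5 mm sideways, square within 0.12 rad; both at rest and released (all of step 2 and linear speed of each of post, u_clamp below 0.02 m/s); the robot touches nothing.
It fails at once if cork block shifted by more than 25 mm (distance of cork_block from where it was at the start of the episode above 0.025 m).
It fails at once if sanding block shifted by more than 25 mm (distance of sanding_block from where it was at the start of the episode above 0.025 m).
It also fails if it takes over 58 s, if anything falls off the work surface, if the arm or the gripper's body presses on something with over 40 N, if the wrist force passes 120 N, or if a joint passes its speed limit or range.

### The arm

A 7-joint arm with a two-finger parallel gripper is mounted at the origin on a cart in front of the work surface, level with it; the furniture and walls round the work are solid. World frame = base frame: x ahead of the robot, y to its left, z up, the work surface at z = 0. Lengths are in m, angles in rad, forces in N, time in s.
With the tool pointing down it reaches from about 0.4 to 0.85 m from the base axis. Payload 6.9 kg.
Tool frame: the origin (TCP) lies on the centre line of the jaws, within the pads' length; the fingertips stand 11 mm ahead of it and the grasp point (between the pads) lies 8 mm behind it (ctrl.tip_reach is the x of the fingertips in the tool frame, in m); x points along the fingers, y is the direction in which the jaws open and shut, and the axes are right-handed (so a half turn about x gives the same grasp; the last joint's range is limited). The gripper opens to 85 mm and grips with 20 to 120 N. Pads are 22 mm wide; open, the fingers measure 114 mm over their backs; the gripper's body (76 mm by 85 mm) begins 54 mm behind the grasp point. The pads swing forward as they close: fully open they stand 13 mm farther back than shut.
Start: joints at [-1.198, 0.507, -0.238, 1.5, 0.126, 1.149, -0.155], TCP at [0.165, 0.603, 0.242] pointing down, gripper open.
Joint ranges: [-3.08, 3.08], [-0.24, 2.05], [-1.43, 1.35], [0, 2.5], [-1.52, 4.66], [0.17, 1.96], [-2.89, 2.89]. Speed limits (rad/s): [2.39, 2.39, 3.14, 3.14, 3.14, 3.14, 3.14].

### API

Orientations are given as a rotation vector (axis times angle).
In Python, from workcell import ctrl, eyes, job_done gives the robot as it stands.
- The arm moves only by the shell command python3 -m handwheel 'ROWS' [FORCE]. ROWS is JSON, a list of rows, each an object of numbers: "ax", "ay", "az": the turn, a rotation vector about the tool's x, y, z in degrees; "tx", "ty", "tz": the shift along the tool's x, y, z in cm; "grip": the gripper command: -1 is shut, 1 is fully open, values between are in proportion. In form: [{"ax": .., "ay": .., "az": .., "tx": .., "ty": .., "tz": .., "grip": ..}, ...]. A call has 1 to 20 rows; each row shifts and turns the commanded pose from where the row before left it, along the tool's axes as they then stand; what a row does not reach is not made up. A row lasts 1/8 s, in which the tool goes at most 62.5 mm and 10.7 degrees, less where a joint would pass 70% of its speed; a pose out of reach is approached as far as the arm can. A call is refused whole if a number of a shift passes 6.25 or a number of a turn 10.7, either way. A call with a gripper value outside its range is refused whole. The fingers move at their own pace and stop on an object; FORCE is the grip in N (left out, the last holds). Time passes only in rows, so rows that do not move let the fingers close. It gives the time, the measured TCP pose, the force and the opening at its end, in the units of the state.
- ctrl.observe(): the state, without advancing time (a new reading comes with each control period).
- eyes.read_camera(name): name is "scene" or "top" or "wrist"; returns a dict with "pixels" (420x560x3 uint8, red, green, blue), "mtx" (3x3 intrinsics, pixels), "T" (4x4, takes a point from camera to world coordinates). Camera axes: x right, y up, looking along -z (the intrinsics and any distortion apply to the point x, -y, -z); pixel columns grow to the right and rows downward; lengths in m; the calibration is good to about 2 mm. A picture is of the moment at which its call begins. There is no depth.
- job_done(): hands the job in, once; it reports no verdict.
The state is a dict: "t": time; "joint_pos": joint angles; "joint_vel": joint speeds; "joint_torque": joint torques, N m; "tool_pos": TCP position; "eef_rot": TCP orientation; "contact_force": force on the tool from outside, world axes, zero at the start; "torque": the same for the moment, N m; "opening": finger opening in m.
Only numpy, scipy, OpenCV 4.12 (cv2) and the standard library are available. Lean on these libraries where they do the work, as an engineer would, in place of code of your own. Each camera call takes 0.05 s, during which the arm holds its last target.

## Working session

There is one attempt and no reset: what is moved stays moved. The work goes in short steps, Python scripts to look and compute and a shell command to move; the robot and the scene stay as the last step left them, time stands still between calls to the robot, and variables do not carry over. Pictures are saved under pics/ and viewed, and the job is handed in when it is done.

```bash
ls; mkdir -p pics
python3 - <<'E'
from workcell import ctrl, eyes
import cv2
print(ctrl.observe())
for n in ["scene","top","wrist"]:
    r=eyes.read_camera(n); cv2.imwrite(f"pics/{n}0.png",r["pixels"][:,:,::-1]); print(n,r["mtx"].tolist(),r["T"].round(4).tolist(),[k for k in r])
print(ctrl.tip_reach)
E
```

```text
pics
{'t': 0.0, 'joint_pos': array([-1.19748277,  0.50833763, -0.23754649,  1.50116636,  0.12568904,
        1.14886253, -0.15481836]), 'joint_vel': array([-0.00148234,  0.00023288,  0.00071377, -0.00198933,  0.00220535,
        0.00119826,  0.00042272]), 'joint_torque': array([ 5.88213643e-04, -6.20587134e+01, -2.18698002e+00, -2.49653846e+01,
        1.25282421e-02,  1.19589808e-02, -2.51517497e-05]), 'tool_pos': array([0.16531922, 0.60223287, 0.24141895]), 'eef_rot': array([ 0.20882606,  1.560782  , -0.21161333]), 'contact_force': array([-0.3113327 ,  0.15939598,  0.03343652]), 'torque': array([-0.02954381, -0.01164022, -0.00960805]), 'opening': 0.08555832367746828}
scene [[396.33069782304227, 0.0, 278.8995201171925], [0.0, 396.33069782304227, 207.27220848773078], [0.0, 0.0, 1.0]] [[0.5157, 0.5055, -0.6917, -0.0878], [-0.8566, 0.3181, -0.4062, -0.4355], [0.0147, 0.802, 0.5971, 0.6247], [0.0, 0.0, 0.0, 1.0]] ['pixels', 'mtx', 'T']
top [[390.49461770290645, 0.0, 283.47656163082206], [0.0, 390.49461770290645, 208.47565582500783], [0.0, 0.0, 1.0]] [[0.0029, 0.9868, -0.1619, 0.3733], [-1.0, 0.0016, -0.0084, -0.0513], [-0.008, 0.1619, 0.9868, 1.059], [0.0, 0.0, 0.0, 1.0]] ['pixels', 'mtx', 'T']
wrist [[310.0329341452409, 0.0, 285.0300882487471], [0.0, 310.0329341452409, 212.17432204766152], [0.0, 0.0, 1.0]] [[0.2655, -0.9192, -0.2908, 0.0903], [0.9641, 0.2524, 0.0825, 0.6235], [-0.0025, -0.3023, 0.9532, 0.3729], [0.0, 0.0, 0.0, 1.0]] ['pixels', 'mtx', 'T']
0.011
```

View pics/scene0.png

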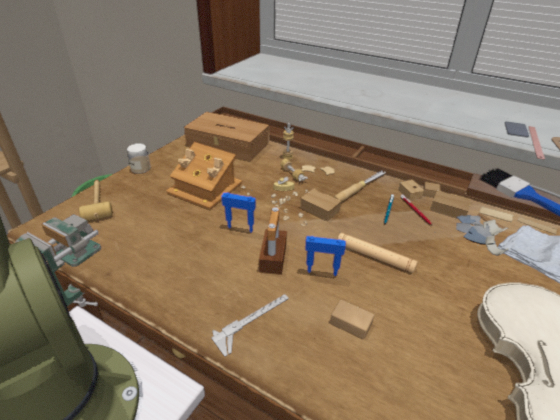

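View pics/top0.png

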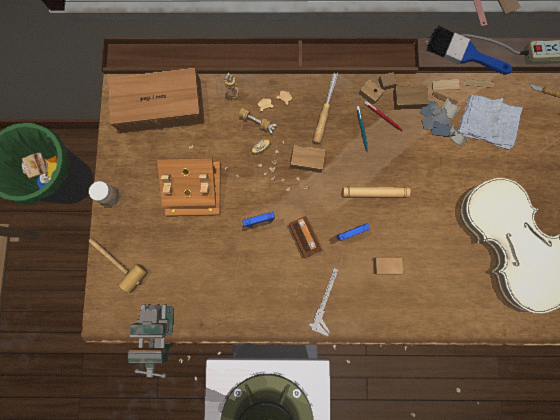

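View pics/wrist0.png

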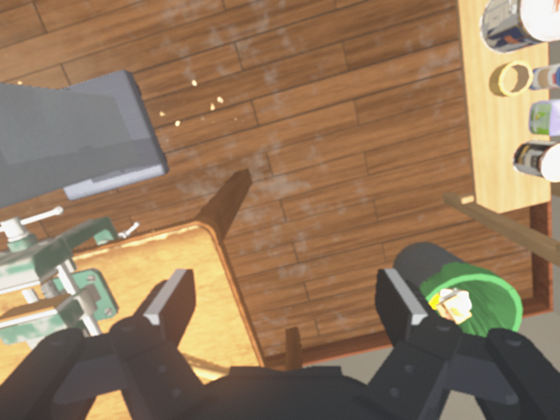

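Run:
```python
import cv2, numpy as np
s=cv2.imread("pics/scene0.png"); t=cv2.imread("pics/top0.png")
a=cv2.resize(t[135:265,140:270],(400,400),interpolation=cv2.INTER_CUBIC)
b=cv2.resize(t[165:285,285:425],(467,400),interpolation=cv2.INTER_CUBIC)[:,:400]
cv2.imwrite("pics/c1.png",np.hstack([a,b]))
a=cv2.resize(s[135:215,160:280],(600,400)[0:2],interpolation=cv2.INTER_CUBIC)
cv2.imwrite("pics/c2.png",a)
cv2.imwrite("pics/c3.png",cv2.resize(s[180:340,210:430],(770,560),interpolation=cv2.INTER_CUBIC))
```

```text
(no output)
```

View pics/c1.png

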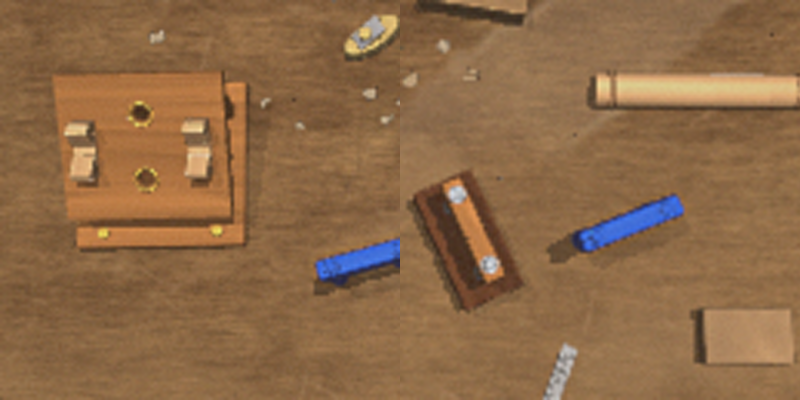

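View pics/c2.png

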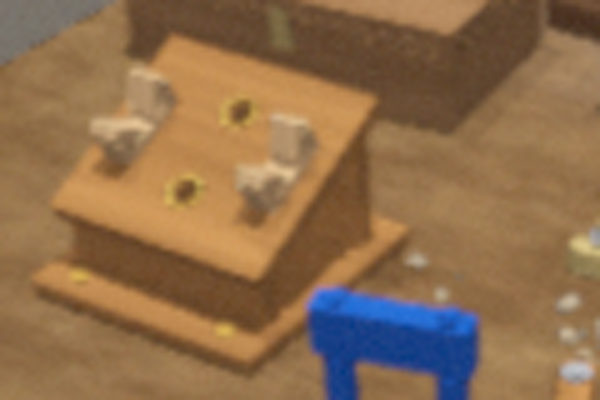

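View pics/c3.png

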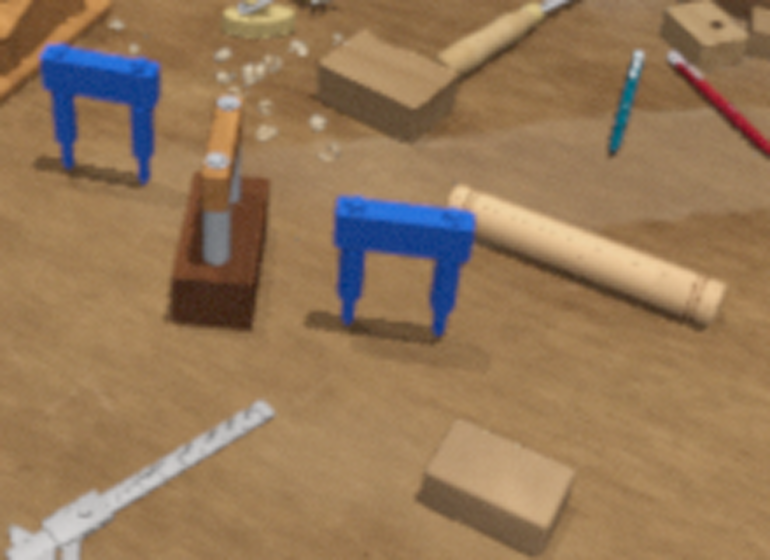

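```bash
cat > h.py <<'E'
import numpy as np, cv2
from scipy.optimize import least_squares
from scipy.spatial.transform import Rotation as R
from workcell import ctrl, eyes
def proj(c,P):
    P=np.atleast_2d(P); q=(P-c["T"][:3,3])@c["T"][:3,:3]
    q=q*[1,-1,-1]; u=q@c["mtx"].T
    return u[:,:2]/u[:,2:]
def ray(c,uv):
    d=np.linalg.inv(c["mtx"])@[uv[0],uv[1],1]; d=d*[1,-1,-1]
    return c["T"][:3,3], c["T"][:3,:3]@d
def onz(c,uv,z):
    o,d=ray(c,uv); return o+d*(z-o[2])/d[2]
def cam(n,save=None):
    r=eyes.read_camera(n)
    if save: cv2.imwrite(f"pics/{save}.png",r["pixels"][:,:,::-1])
    return r
def crop(c,x0,y0,x1,y1,s,name,pts=[]):
    im=cv2.resize(c["pixels"][y0:y1,x0:x1,::-1],None,fx=s,fy=s,interpolation=cv2.INTER_CUBIC)
    for p in pts: cv2.circle(im,(int((p[0]+.5-x0)*s),int((p[1]+.5-y0)*s)),3,(0,255,0),1)
    cv2.imwrite(f"pics/{name}.png",im)
def Tz(x,y,yaw,z=0):
    T=np.eye(4);T[:3,:3]=R.from_euler('z',yaw).as_matrix();T[:3,3]=[x,y,z];return T
def ap(T,P): return np.atleast_2d(P)@T[:3,:3].T+T[:3,3]
def cradle(x,y,yaw,z=.075):
    T=Tz(x,y,yaw,z); T[:3,:3]=T[:3,:3]@R.from_euler('y',-25,degrees=True).as_matrix(); return T
E
python3 - <<'E'
from h import *
import pickle
t=cam("top");s=cam("scene");pickle.dump((t,s),open("c0.pkl","wb"))
# cradle
L=np.array([[28,0,0],[-28,0,0],[62,70,0],[62,-70,0],[-62,-70,0],[-62,70,0]])/1e3
o=np.array([[185.8,171.7],[187.4,193.5],[157.9,159.4],[212.1,158.4],[215.1,206.8],[162.1,205.8]])-.5
so=np.array([[160+239/5,135+112/5],[160+185/5,135+190/5],[160+172/5,135+35/5],[160+378/5,135+97/5],[160+258/5,135+280/5],[160+52/5,135+208/5]])-.5
f=lambda p:np.r_[(proj(t,ap(cradle(*p),L))-o).ravel(),(proj(s,ap(cradle(*p),L))-so).ravel()]
r=least_squares(f,[.55,.2,0]);print(r.x,r.fun.reshape(2,-1,2).round(1).tolist())
ft=lambda p:f(p)[:12]; print(least_squares(ft,r.x).x, least_squares(lambda p:f(p)[12:],r.x).x)
pc=r.x
Vp=ap(cradle(*pc),np.array([[0,0,28],[0,48,0],[0,-48,0],[0,57,27],[0,39,27],[0,-39,27],[0,-57,27]])/1e3)
crop(t,145,145,235,225,8,"d1",np.r_[proj(t,ap(cradle(*pc),L)),proj(t,Vp)])
crop(s,160,135,260,215,8,"d2",np.r_[proj(s,ap(cradle(*pc),L)),proj(s,Vp)])
# post ends
crop(t,335,180,420,205,9,"d3")
crop(t,280,210,330,265,10,"d4")
crop(s,255,200,300,280,7,"d5")
crop(s,325,225,425,280,7,"d6")
E
```

```text
[0.60223978 0.21014614 0.01392233] [[[-0.4, 0.7], [-0.3, 0.1], [-1.1, 0.1], [-0.3, 0.4], [-0.4, -1.0], [-0.5, 0.7]], [[0.9, 0.5], [0.6, 0.7], [1.0, 0.3], [0.5, 0.7], [0.1, 0.4], [0.1, -0.4]]]
[0.602677   0.20887962 0.00368637] [0.60295013 0.21262284 0.03204449]
```

```bash
cd pics
python3 - <<'E'
import cv2,numpy as np
I=[cv2.imread(f"d{i}.png") for i in range(1,7)]
print([i.shape for i in I])
E
```

```text
[(640, 720, 3), (640, 800, 3), (225, 765, 3), (550, 500, 3), (560, 315, 3), (385, 700, 3)]
```

View pics/d1.png

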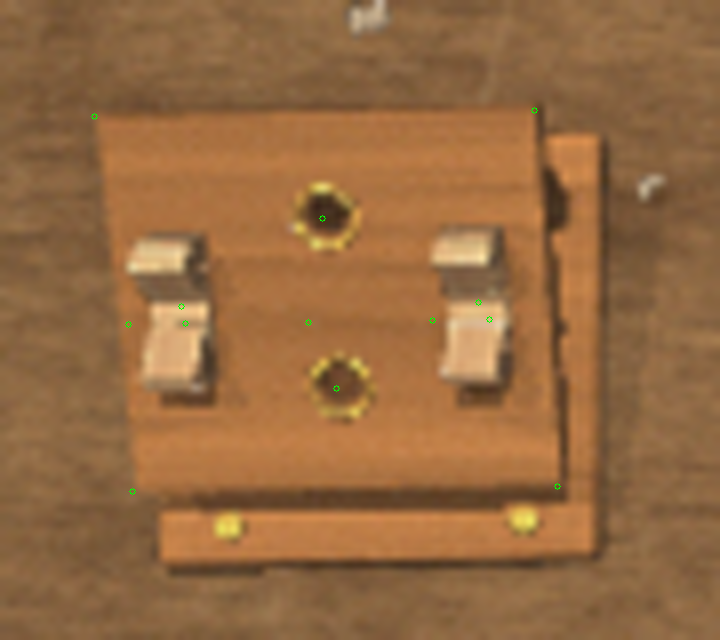

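View pics/d2.png

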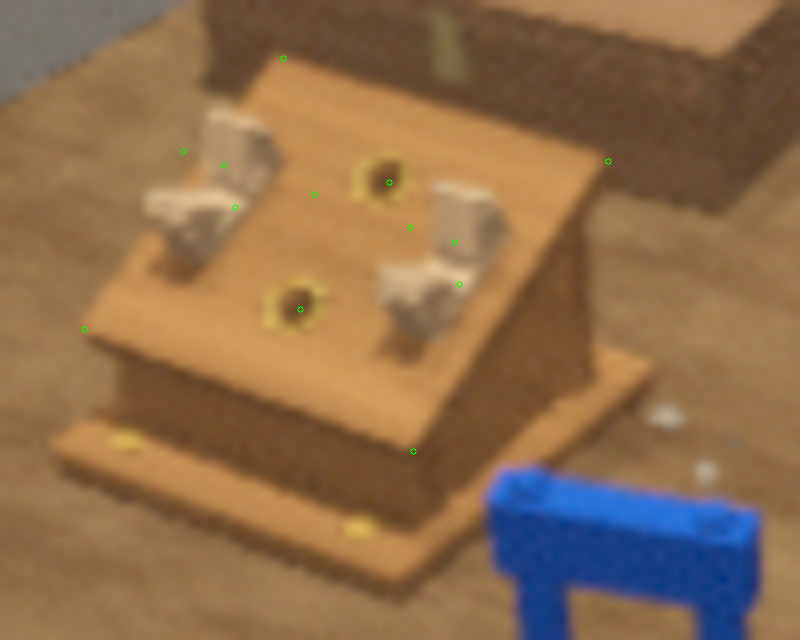

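View pics/d3.png

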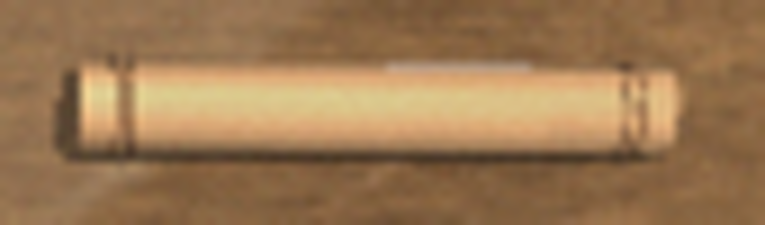

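View pics/d4.png

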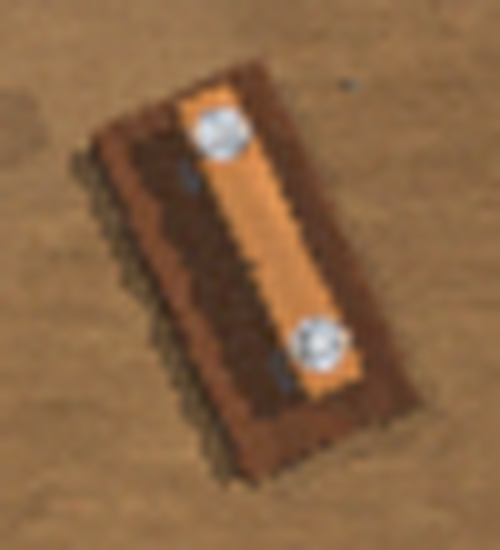

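View pics/d5.png

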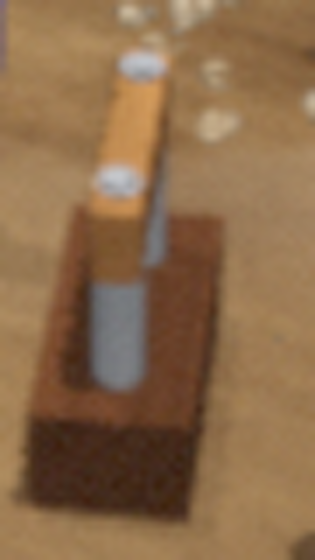

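View pics/d6.png

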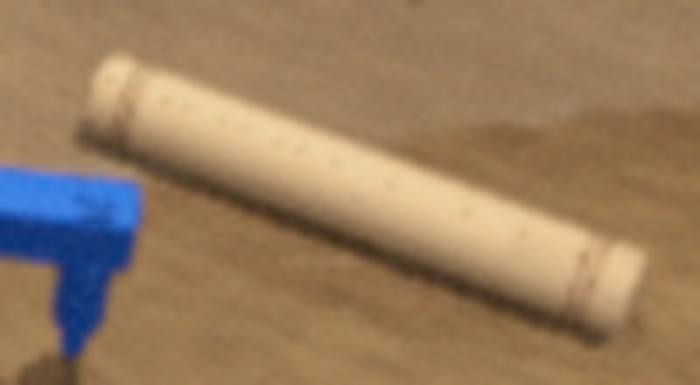

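Run:
```python
from h import *
import pickle
t,s=pickle.load(open("c0.pkl","rb"))
a=onz(t,(343.4,191.7),.016);b=onz(t,(410.1,191.9),.016);print("post",a,b,(a+b)/2,np.linalg.norm(a-b))
e=[np.array([325+105/7-.5,225+95/7-.5]),np.array([325+622/7-.5,225+290/7-.5])]
a=onz(s,e[0],.014);b=onz(s,e[1],.014);print("post scene",a,b,(a+b)/2,np.linalg.norm(a-b))
for c,p in((t,[(301.7,222.7),(311.5,244)]),(s,[(255+142/7-.5,200+64/7-.5),(255+119/7-.5,200+181/7-.5)])):
    a,b=[onz(c,q,.115) for q in p]; d=a-b; print("clamp",(a+b)/2,np.degrees(np.arctan2(d[1],d[0])),np.linalg.norm(d))
# rack top corners
for p in [(289,223),(305.5,216),(322,250.5),(304.5,258)]: print(onz(t,p,.04))
# wrist camera in tool frame
w=cam("wrist");o=ctrl.observe();T=np.eye(4);T[:3,:3]=R.from_rotvec(o["eef_rot"]).as_matrix();T[:3,3]=o["tool_pos"]
print((np.linalg.inv(T)@w["T"]).round(4)); print(T.round(3))
```

```text
post [ 0.59088966 -0.20540564  0.016     ] [ 0.59055811 -0.38649466  0.016     ] [ 0.59072388 -0.29595015  0.016     ] 0.18108931931660577
post scene [ 0.59176187 -0.20274755  0.014     ] [ 0.59253254 -0.37666414  0.014     ] [ 0.5921472  -0.28970585  0.014     ] 0.17391830029237584
clamp [ 0.46722881 -0.09939838  0.115     ] 24.338353457524683 0.056762450298605396
clamp [ 0.46789594 -0.0958177   0.115     ] 24.808692331430976 0.056969166195206984
[ 0.50175148 -0.05722569  0.04      ]
[ 0.52041163 -0.10068679  0.04      ]
[ 0.42999356 -0.14294885  0.04      ]
[ 0.41054219 -0.09741559  0.04      ]
[[ 1.100e-03  3.023e-01 -9.532e-01 -1.313e-01]
 [ 1.000e+00  6.000e-04  1.300e-03  4.000e-04]
 [ 1.000e-03 -9.532e-01 -3.023e-01 -7.800e-02]
 [ 0.000e+00  0.000e+00  0.000e+00  1.000e+00]]
[[-0.     0.265  0.964  0.165]
 [-0.001  0.964 -0.265  0.603]
 [-1.    -0.001 -0.     0.242]
 [ 0.     0.     0.     1.   ]]
```

```bash
python3 -m handwheel '[{"tz":5,"ty":-2.5,"grip":1},{"tz":5,"ty":-2.5,"grip":1},{"tz":5,"ty":-2.5,"grip":1},{"tz":5,"ty":-2.5,"grip":1},{"tz":5,"ty":-2.5,"grip":1},{"tz":5,"ty":-2.5,"grip":1},{"tz":5,"ty":-2.5,"grip":1},{"tz":5,"ty":-2.5,"grip":1},{"ax":10.65,"grip":1},{"ax":10.65,"grip":1},{"ax":10.65,"grip":1},{"ax":10.65,"grip":1},{"ax":10.65,"grip":1},{"ax":10.65,"grip":1},{"ax":10.65,"grip":1},{"grip":1}]' 40; python3 -c "
from h import *
cam('wrist','w1');print(ctrl.observe())"
```

```text
{'t': 0.35, 'joint_pos': array([-1.19747564,  0.50770747, -0.23759896,  1.50040436,  0.12567973,
        1.14888413, -0.15478661]), 'joint_vel': array([ 9.45492498e-05, -1.82125029e-03,  1.64718649e-03, -1.90856039e-04,
       -2.34289611e-03,  3.27731436e-04,  1.30230598e-03]), 'joint_torque': array([ 2.01258226e-03, -6.19700718e+01, -2.18144685e+00, -2.49571055e+01,
        1.35725958e-02,  5.78481806e-03,  2.13579239e-05]), 'tool_pos': array([0.16538546, 0.60260724, 0.24207534]), 'eef_rot': array([ 0.20990356,  1.5606407 , -0.21056011]), 'contact_force': array([-0.09706876,  0.75484705, -0.15040028]), 'torque': array([-0.02054939, -0.01037134, -0.00903356]), 'opening': 0.085429586009824}$[0]: bad value
```

View pics/w1.png

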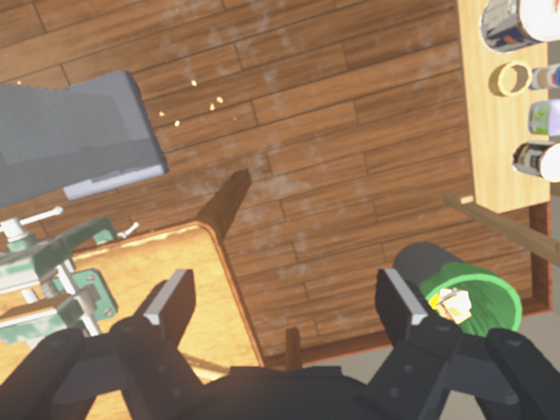

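```bash
python3 -m handwheel '[{"ax":0,"ay":0,"az":0,"tx":0,"ty":-2.5,"tz":5,"grip":1},{"ax":0,"ay":0,"az":0,"tx":0,"ty":-2.5,"tz":5,"grip":1},{"ax":0,"ay":0,"az":0,"tx":0,"ty":-2.5,"tz":5,"grip":1},{"ax":0,"ay":0,"az":0,"tx":0,"ty":-2.5,"tz":5,"grip":1},{"ax":0,"ay":0,"az":0,"tx":0,"ty":-2.5,"tz":5,"grip":1},{"ax":0,"ay":0,"az":0,"tx":0,"ty":-2.5,"tz":5,"grip":1},{"ax":0,"ay":0,"az":0,"tx":0,"ty":-2.5,"tz":5,"grip":1},{"ax":0,"ay":0,"az":0,"tx":0,"ty":-2.5,"tz":5,"grip":1},{"ax":10.6,"ay":0,"az":0,"tx":0,"ty":0,"tz":0,"grip":1},{"ax":10.6,"ay":0,"az":0,"tx":0,"ty":0,"tz":0,"grip":1},{"ax":10.6,"ay":0,"az":0,"tx":0,"ty":0,"tz":0,"grip":1},{"ax":10.6,"ay":0,"az":0,"tx":0,"ty":0,"tz":0,"grip":1},{"ax":10.6,"ay":0,"az":0,"tx":0,"ty":0,"tz":0,"grip":1},{"ax":10.6,"ay":0,"az":0,"tx":0,"ty":0,"tz":0,"grip":1},{"ax":10.6,"ay":0,"az":0,"tx":0,"ty":0,"tz":0,"grip":1},{"ax":0,"ay":0,"az":0,"tx":0,"ty":0,"tz":0,"grip":1}]' 40; python3 -c "
from h import *
cam('wrist','w2');print(ctrl.observe())"
```

```text
t: 2.35
tool_pos: [0.4981, 0.3042, 0.2423]
eef_rot: [1.202, 1.213, -1.202]
contact_force: [-0.2, 0.4, 0.5]
opening: 0.0853
{'t': 2.4, 'joint_pos': array([-0.69236219,  0.44186362,  0.15664481,  1.61708394, -0.07513934,
        1.0886667 , -0.50335783]), 'joint_vel': array([ 1.04418523e-02, -1.69857731e-03, -1.32180969e-02, -2.01663899e-04,
        3.97264110e-03,  8.75365342e-05,  1.89489703e-02]), 'joint_torque': array([-1.63247483e-01, -5.65865707e+01,  2.96500459e+00, -2.43968439e+01,
       -4.58676182e-02,  3.43049316e-03, -5.32558076e-01]), 'tool_pos': array([0.49807114, 0.30416386, 0.24224747]), 'eef_rot': array([ 1.19997297,  1.21481321, -1.20024734]), 'contact_force': array([-0.47439111,  0.25721779,  0.63657858]), 'torque': array([-0.01083542, -0.0220878 , -0.0295337 ]), 'opening': 0.08538747076149533}
```

View pics/w2.png

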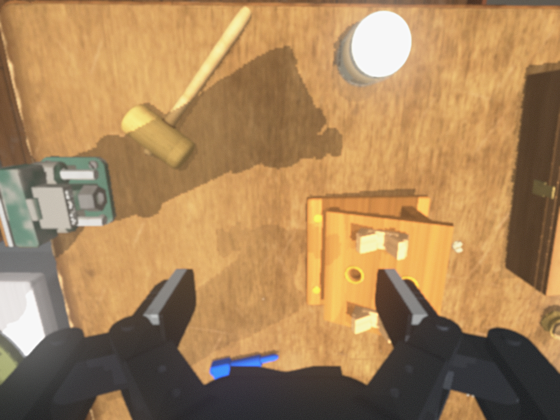

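Run:
```python
from h import *
w=cam("wrist"); crop(w,300,190,470,340,4.5,"w2c")
for p in [(.6023,.2105,.01),]:
    P=ap(cradle(*p),np.array([[28,0,0],[-28,0,0],[62,70,0],[62,-70,0],[-62,-70,0],[-62,70,0]])/1e3); print(proj(w,P).round(1).tolist())
T=ctrl.observe(); print(R.from_rotvec(T["eef_rot"]).as_matrix().round(3))
```

```text
[[408.0, 286.2], [354.9, 274.9], [455.7, 228.6], [433.8, 350.6], [323.5, 319.7], [328.5, 211.6]]
[[ 0.     1.     0.012]
 [-0.     0.012 -1.   ]
 [-1.     0.     0.   ]]
```

View pics/w2c.png

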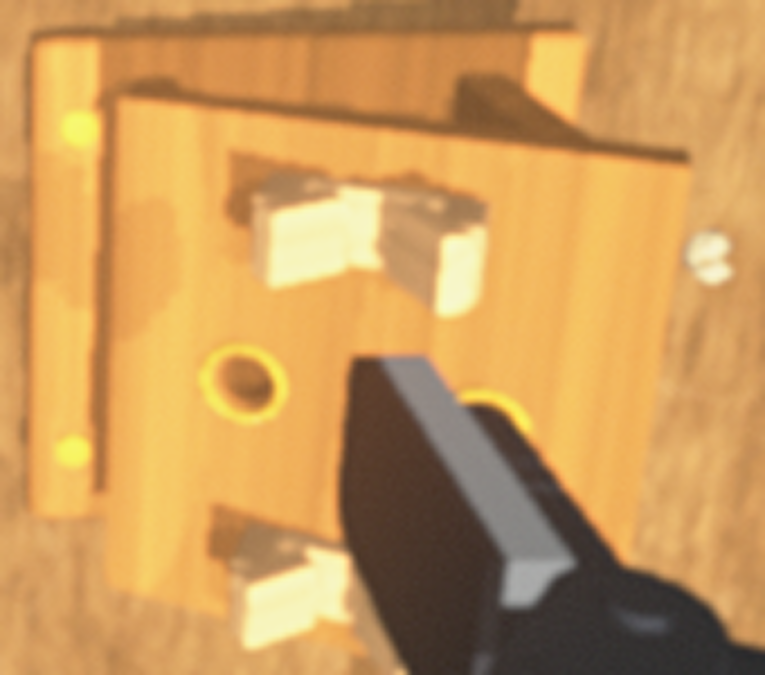

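```bash
python3 -m handwheel '[{"ax":0,"ay":0,"az":0,"tx":0,"ty":0.85,"tz":5.6,"grip":1},{"ax":0,"ay":0,"az":0,"tx":0,"ty":0.85,"tz":5.6,"grip":1},{"ax":0,"ay":0,"az":0,"tx":0,"ty":0.85,"tz":5.6,"grip":1},{"ax":0,"ay":0,"az":0,"tx":0,"ty":0.85,"tz":5.6,"grip":1},{"ax":0,"ay":0,"az":0,"tx":0,"ty":0.85,"tz":5.6,"grip":1},{"ax":0,"ay":0,"az":0,"tx":0,"ty":0.85,"tz":5.6,"grip":1},{"ax":0,"ay":0,"az":0,"tx":0,"ty":0.85,"tz":5.6,"grip":1},{"ax":0,"ay":0,"az":0,"tx":0,"ty":0.85,"tz":5.6,"grip":1},{"ax":0,"ay":0,"az":0,"tx":0,"ty":0.85,"tz":5.6,"grip":1},{"ax":0,"ay":0,"az":0,"tx":0,"ty":0.85,"tz":5.6,"grip":1},{"ax":0,"ay":0,"az":0,"tx":5,"ty":0,"tz":0,"grip":1},{"ax":0,"ay":0,"az":0,"tx":2,"ty":0,"tz":0,"grip":1},{"ax":0,"ay":0,"az":0,"tx":0,"ty":0,"tz":0,"grip":1}]'; python3 -c "
from h import *
w=cam('wrist','w3')
print(proj(w,[[.591,-.204,.016],[.591,-.384,.016],[.591,-.294,.014]]))"
```

```text
t: 4.08
tool_pos: [0.5867, -0.255, 0.1705]
eef_rot: [1.201, 1.218, -1.203]
contact_force: [-0.9, -0.2, 0.3]
opening: 0.0852
[[291.63275514 145.1382647 ]
 [289.0098761  314.841837  ]
 [290.18033186 236.69984599]]
```

View pics/w3.png

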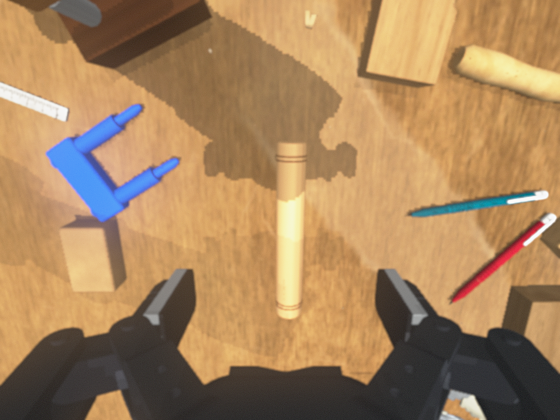

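```bash
python3 -m handwheel '[{"ax":0,"ay":0,"az":0,"tx":0,"ty":0.4,"tz":3.9,"grip":1},{"ax":0,"ay":0,"az":0,"tx":4,"ty":0,"tz":0,"grip":1},{"ax":0,"ay":0,"az":0,"tx":4,"ty":0,"tz":0,"grip":1},{"ax":0,"ay":0,"az":0,"tx":4,"ty":0,"tz":0,"grip":0.6},{"ax":0,"ay":0,"az":0,"tx":2.5,"ty":0,"tz":0,"grip":0.3},{"ax":0,"ay":0,"az":0,"tx":1,"ty":0,"tz":0,"grip":0.1},{"ax":0,"ay":0,"az":0,"tx":0,"ty":0,"tz":0,"grip":-0.1},{"ax":0,"ay":0,"az":0,"tx":0,"ty":0,"tz":0,"grip":-1},{"ax":0,"ay":0,"az":0,"tx":0,"ty":0,"tz":0,"grip":-1},{"ax":0,"ay":0,"az":0,"tx":0,"ty":0,"tz":0,"grip":-1},{"ax":0,"ay":0,"az":0,"tx":0,"ty":0,"tz":0,"grip":-1},{"ax":0,"ay":0,"az":0,"tx":0,"ty":0,"tz":0,"grip":-1}]' 50; python3 -c "
from h import *
w=cam('wrist','w4')"
```

```text
t: 5.62
tool_pos: [0.593, -0.2948, 0.0191]
eef_rot: [1.204, 1.21, -1.202]
contact_force: [-1.3, -0.1, 6.8]
opening: 0.0264
```

View pics/w4.png

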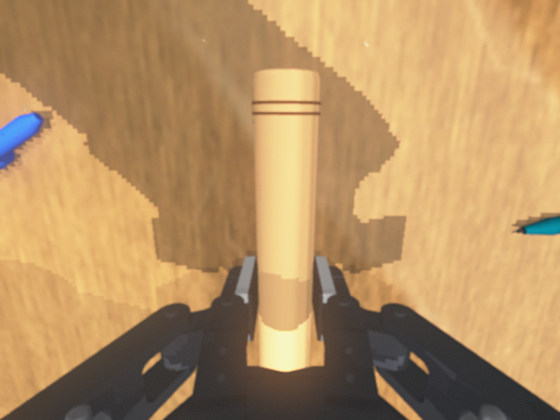

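```bash
python3 -m handwheel '[{"ax":0,"ay":0,"az":0,"tx":-2,"ty":0,"tz":0,"grip":-1},{"ax":0,"ay":0,"az":0,"tx":-4,"ty":0,"tz":0,"grip":-1},{"ax":0,"ay":0,"az":0,"tx":-5,"ty":0,"tz":0,"grip":-1},{"ax":0,"ay":0,"az":0,"tx":-5,"ty":0,"tz":0,"grip":-1},{"ax":0,"ay":0,"az":0,"tx":-4,"ty":0,"tz":0,"grip":-1},{"ax":0,"ay":0,"az":0,"tx":0,"ty":-0.35,"tz":-5,"grip":-1},{"ax":0,"ay":0,"az":0,"tx":0,"ty":-0.35,"tz":-5,"grip":-1},{"ax":0,"ay":0,"az":0,"tx":0,"ty":-0.35,"tz":-5,"grip":-1},{"ax":0,"ay":0,"az":0,"tx":0,"ty":-0.35,"tz":-5,"grip":-1},{"ax":0,"ay":0,"az":0,"tx":0,"ty":-0.35,"tz":-5,"grip":-1},{"ax":0,"ay":0,"az":0,"tx":0,"ty":-0.35,"tz":-5,"grip":-1},{"ax":0,"ay":0,"az":0,"tx":0,"ty":-0.35,"tz":-5,"grip":-1},{"ax":0,"ay":0,"az":0,"tx":0,"ty":-0.35,"tz":-5,"grip":-1},{"ax":0,"ay":0,"az":0,"tx":0,"ty":-0.35,"tz":-5,"grip":-1},{"ax":0,"ay":0,"az":0,"tx":0,"ty":-0.35,"tz":-5,"grip":-1},{"ax":0,"ay":0,"az":8.3,"tx":0,"ty":0,"tz":0,"grip":-1},{"ax":0,"ay":0,"az":8.3,"tx":0,"ty":0,"tz":0,"grip":-1},{"ax":0,"ay":0,"az":8.4,"tx":0,"ty":0,"tz":0,"grip":-1},{"ax":0,"ay":0,"az":0,"tx":0,"ty":0,"tz":0,"grip":-1}]'
python3 - <<'E'
from h import *
w=cam('wrist','w5'); o=ctrl.observe()
print(o["joint_pos"].round(2),R.from_rotvec(o["eef_rot"]).as_matrix().round(3).tolist())
import pickle;pickle.dump(w,open("w5.pkl","wb"))
P=ap(cradle(.6023,.2105,.012),np.array([[28,0,0],[-28,0,0],[62,70,0],[62,-70,0],[-62,-70,0],[-62,70,0]])/1e3); print(proj(w,P).round(1).tolist())
E
```

```text
t: 8.05
tool_pos: [0.5495, 0.2059, 0.217]
eef_rot: [1.377, 0.891, -0.876]
contact_force: [0.6, 0.0, -1.5]
opening: 0.026
[-0.82  0.33  0.39  2.02  0.15  0.43 -0.58] [[0.421, 0.907, 0.01], [0.004, 0.009, -1.0], [-0.907, 0.421, 0.0]]
[[303.1, 195.8], [243.6, 195.8], [343.5, 118.0], [335.7, 263.0], [212.9, 262.9], [201.4, 118.1]]
```

View pics/w5.png

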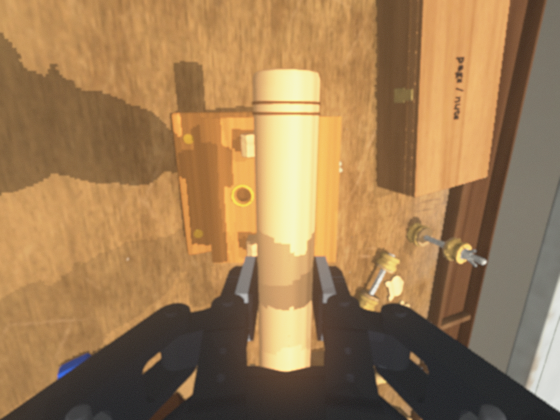

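```bash
python3 -m handwheel '[{"ax":0,"ay":0,"az":0,"tx":2,"ty":-1.2,"tz":-0.4,"grip":-1},{"ax":0,"ay":0,"az":0,"tx":3,"ty":0,"tz":0,"grip":-1},{"ax":0,"ay":0,"az":0,"tx":2,"ty":0,"tz":0,"grip":-1},{"ax":0,"ay":0,"az":0,"tx":0,"ty":0,"tz":0,"grip":-1},{"ax":0,"ay":0,"az":0,"tx":0,"ty":0,"tz":0,"grip":-1}]'
python3 - <<'E'
from h import *
import pickle
w=cam('wrist','w6');t=cam("top");s=cam("scene");pickle.dump((w,t,s),open("c6.pkl","wb"))
crop(t,130,130,240,220,7,"t6");crop(s,150,90,270,215,4.6,"s6")
E
```

```text
t: 8.72
tool_pos: [0.5728, 0.2091, 0.1497]
eef_rot: [1.381, 0.886, -0.877]
contact_force: [0.3, -0.2, -0.8]
opening: 0.0262
```

View pics/w6.png

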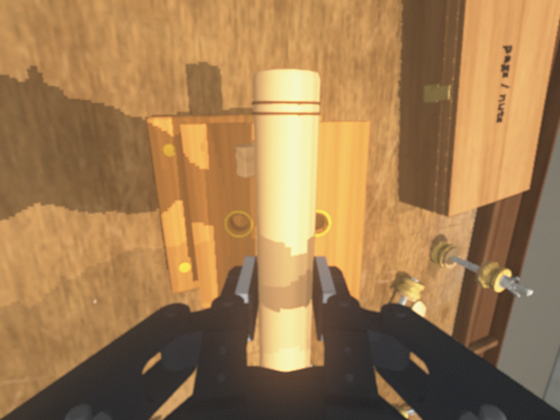

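View pics/t6.png

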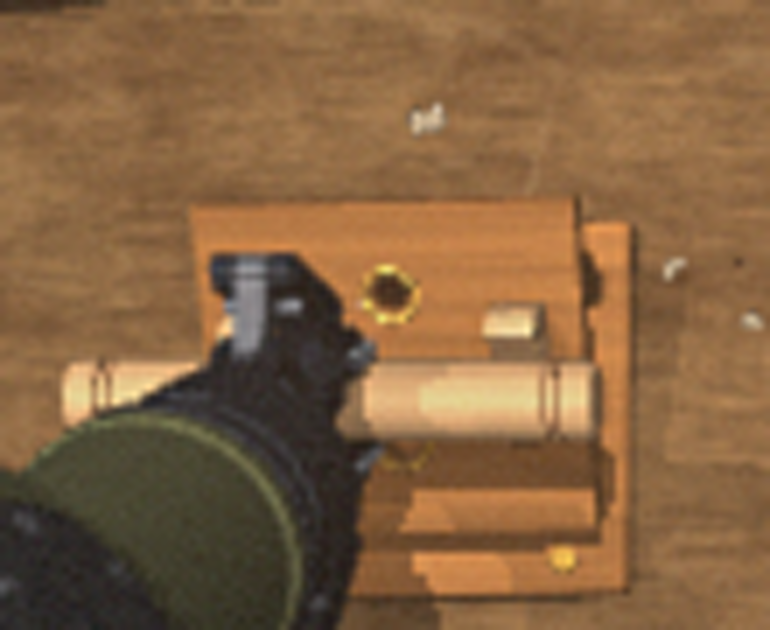

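View pics/s6.png

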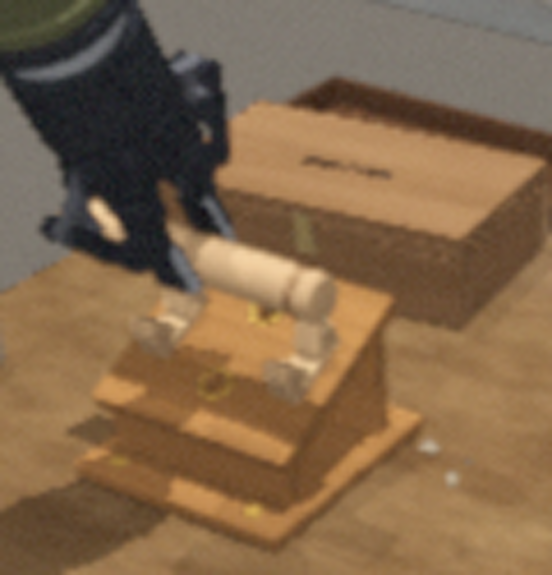

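```bash
python3 -m handwheel '[{"ax":0,"ay":0,"az":0,"tx":1.2,"ty":-0.45,"tz":0,"grip":-1},{"ax":0,"ay":0,"az":0,"tx":1.2,"ty":0,"tz":0,"grip":-1},{"ax":0,"ay":0,"az":0,"tx":1,"ty":0,"tz":0,"grip":-1},{"ax":0,"ay":0,"az":0,"tx":0.6,"ty":0,"tz":0,"grip":-1},{"ax":0,"ay":0,"az":0,"tx":0,"ty":0,"tz":0,"grip":-1},{"ax":0,"ay":0,"az":0,"tx":0,"ty":0,"tz":0,"grip":-1}]'
python3 - <<'E'
from h import *
o=ctrl.observe();p=o["tool_pos"];T=cradle(.6023,.2105,.012);print(((p-T[:3,3])@T[:3,:3]*1e3).round(1),o["contact_force"])
w=cam('wrist','w7');s=cam("scene");crop(s,150,90,270,215,4.6,"s7")
E
```

```text
t: 9.62
tool_pos: [0.5845, 0.2095, 0.1104]
eef_rot: [1.381, 0.887, -0.877]
contact_force: [0.6, -0.7, -1.6]
opening: 0.0263
[-1.2 -0.8 39.6] [ 0.58091752 -0.67964943 -1.60140125]
```

View pics/w7.png

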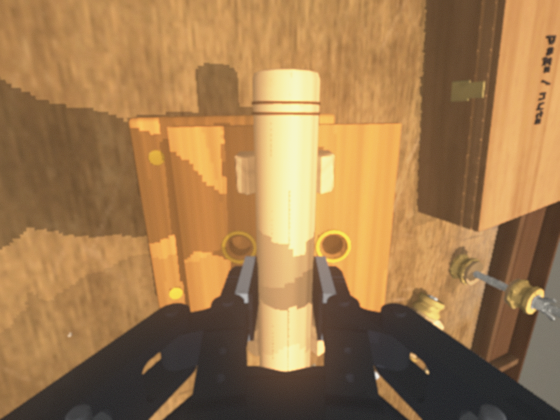

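View pics/s7.png

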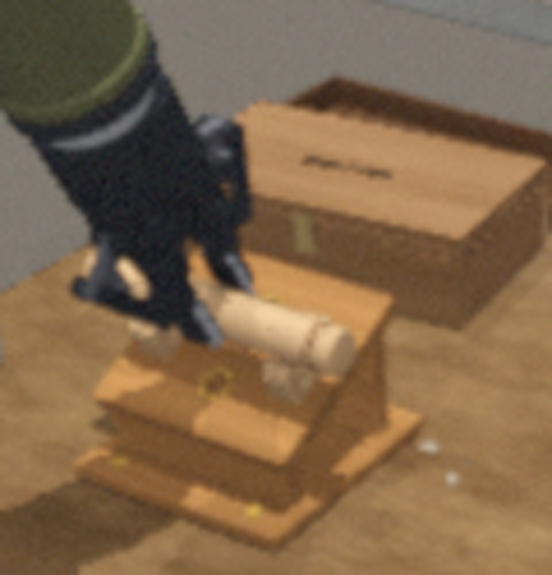

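```bash
python3 -m handwheel '[{"ax":0,"ay":0,"az":0,"tx":0.3,"ty":0,"tz":0,"grip":-1},{"ax":0,"ay":0,"az":0,"tx":0.2,"ty":0,"tz":0,"grip":-1},{"ax":0,"ay":0,"az":0,"tx":0.1,"ty":0,"tz":0,"grip":-1},{"ax":0,"ay":0,"az":0,"tx":0,"ty":0,"tz":0,"grip":-1},{"ax":0,"ay":0,"az":0,"tx":0,"ty":0,"tz":0,"grip":-1}]'
python3 - <<'E'
from h import *
o=ctrl.observe();p=o["tool_pos"];T=cradle(.6023,.2105,.012);print(((p-T[:3,3])@T[:3,:3]*1e3).round(1),o["contact_force"])
w=cam('wrist','w8')
E
```

```text
t: 10.35
tool_pos: [0.5871, 0.2099, 0.1056]
eef_rot: [1.38, 0.887, -0.875]
contact_force: [-3.1, -0.4, 3.9]
opening: 0.0263
[-0.8 -0.4 34.2] [-3.09970994 -0.35768254  3.90986337]
```

View pics/w8.png

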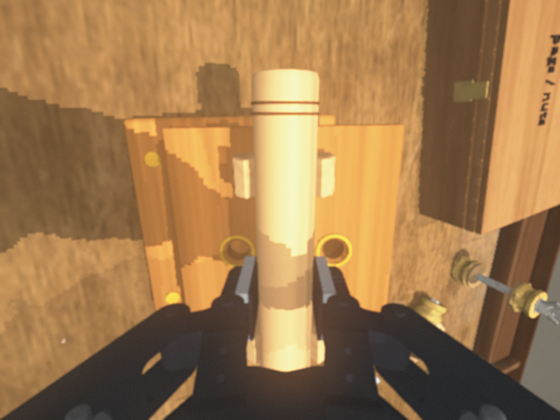

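```bash
python3 -m handwheel '[{"ax":0,"ay":0,"az":0,"tx":0.1,"ty":0,"tz":0,"grip":-1},{"ax":0,"ay":0,"az":0,"tx":0,"ty":0,"tz":0,"grip":-0.3},{"ax":0,"ay":0,"az":0,"tx":0,"ty":0,"tz":0,"grip":-0.15},{"ax":0,"ay":0,"az":0,"tx":0,"ty":0,"tz":0,"grip":0},{"ax":0,"ay":0,"az":0,"tx":0,"ty":0,"tz":0,"grip":0.3},{"ax":0,"ay":0,"az":0,"tx":0,"ty":0,"tz":0,"grip":0.3},{"ax":0,"ay":0,"az":0,"tx":-2,"ty":0,"tz":0,"grip":0.3},{"ax":0,"ay":0,"az":0,"tx":-3,"ty":0,"tz":0,"grip":0.3},{"ax":0,"ay":0,"az":0,"tx":-4,"ty":0,"tz":0,"grip":0.3},{"ax":0,"ay":0,"az":0,"tx":-4,"ty":0,"tz":0,"grip":0.3},{"ax":0,"ay":0,"az":0,"tx":0,"ty":0,"tz":0,"grip":0.3},{"ax":0,"ay":0,"az":0,"tx":0,"ty":0,"tz":0,"grip":0.3}]'
python3 - <<'E'
from h import *
import pickle
o=ctrl.observe();p=o["tool_pos"];T=cradle(.6023,.2105,.012);print(((p-T[:3,3])@T[:3,:3]*1e3).round(1),o["contact_force"])
w=cam('wrist','w9');s=cam("scene");crop(s,150,90,270,215,4.6,"s9");pickle.dump((w,s),open("c9.pkl","wb"))
crop(w,140,90,440,315,2.6,"w9c")
E
```

```text
t: 11.9
tool_pos: [0.5325, 0.209, 0.2218]
eef_rot: [1.38, 0.887, -0.876]
contact_force: [-0.9, -0.4, -0.2]
opening: 0.0555
[ -1.2  -0.6 162.6] [-0.87454181 -0.4370561  -0.19857282]
```

View pics/w9c.png

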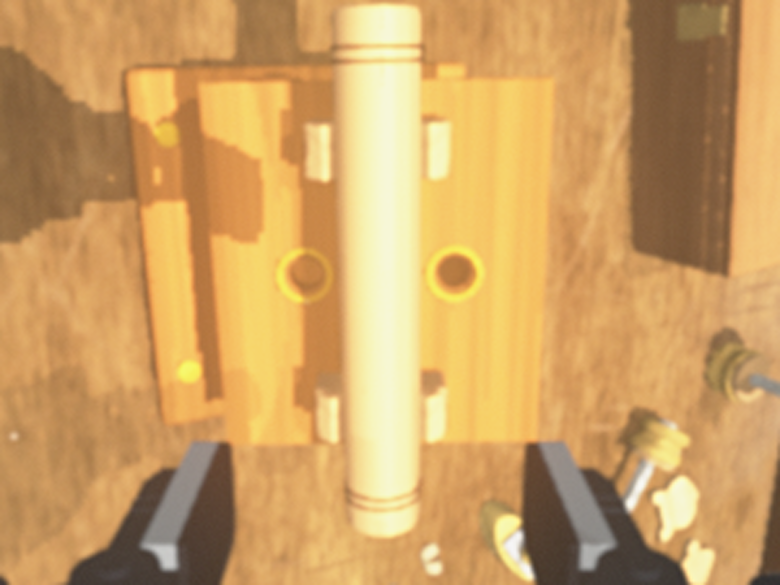

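View pics/s9.png

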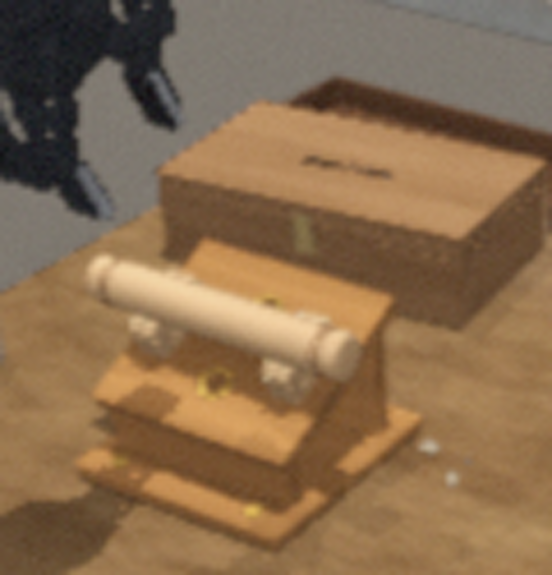

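Run:
```python
from h import *
import pickle
w,s=pickle.load(open("c9.pkl","rb"))
L=np.array([[28,0,0],[-28,0,0],[62,70,0],[62,-70,0],[-62,-70,0],[-62,70,0]])/1e3
o=np.array([[456,273],[304,275],[553,79],[540,443],[228,443],[197,84]])/2.6+[140,90]-.5
f=lambda p:(proj(w,ap(cradle(*p),L))-o).ravel()
r=least_squares(f,[.6,.21,0]);print(r.x,r.fun.reshape(-1,2).round(1).tolist())
f=lambda p:(proj(w,ap(cradle(*p),L[:2]))-o[:2]).ravel()
r=least_squares(f,[.6,.21,0]);print(r.x,r.fun.reshape(-1,2).round(1).tolist())
```

```text
[0.60073473 0.21144062 0.02631729] [[-0.7, 0.2], [0.4, 0.4], [0.5, -0.6], [-1.3, -0.9], [0.3, 0.9], [0.6, -0.1]]
[0.60087147 0.21176383 0.02219119] [[-0.6, -0.0], [0.5, -0.0]]
```

```bash
python3 -m handwheel '[{"ax":0,"ay":0,"az":-8.3,"tx":-1,"ty":0,"tz":0,"grip":0.3},{"ax":0,"ay":0,"az":-8.3,"tx":0,"ty":0,"tz":0,"grip":0.3},{"ax":0,"ay":0,"az":-8.3,"tx":0,"ty":0,"tz":0,"grip":0.3},{"ax":0,"ay":0,"az":0,"tx":0,"ty":-1,"tz":5.1,"grip":0.3},{"ax":0,"ay":0,"az":0,"tx":0,"ty":-1,"tz":5.1,"grip":0.3},{"ax":0,"ay":0,"az":0,"tx":0,"ty":-1,"tz":5.1,"grip":0.3},{"ax":0,"ay":0,"az":0,"tx":0,"ty":-1,"tz":5.1,"grip":0.3},{"ax":0,"ay":0,"az":0,"tx":0,"ty":-1,"tz":5.1,"grip":0.3},{"ax":0,"ay":0,"az":0,"tx":0,"ty":-1,"tz":5.1,"grip":0.3},{"ax":9.4,"ay":0,"az":0,"tx":0,"ty":0,"tz":0,"grip":0.3},{"ax":9.4,"ay":0,"az":0,"tx":0,"ty":0,"tz":0,"grip":0.3},{"ax":9.4,"ay":0,"az":0,"tx":0,"ty":0,"tz":0,"grip":0.3},{"ax":9.4,"ay":0,"az":0,"tx":0,"ty":0,"tz":0,"grip":0.3},{"ax":9.4,"ay":0,"az":0,"tx":0,"ty":0,"tz":0,"grip":0.3},{"ax":9.4,"ay":0,"az":0,"tx":0,"ty":0,"tz":0,"grip":0.3},{"ax":9.4,"ay":0,"az":0,"tx":0,"ty":0,"tz":0,"grip":0.3},{"ax":0,"ay":0,"az":0,"tx":0,"ty":0,"tz":0,"grip":0.3},{"ax":0,"ay":0,"az":0,"tx":0,"ty":0,"tz":0,"grip":0.3}]'
python3 - <<'E'
from h import *
import pickle
o=ctrl.observe();print(o["joint_pos"].round(2),R.from_rotvec(o["eef_rot"]).as_matrix().round(3).tolist())
w=cam('wrist','w10')
t=cam("top");crop(t,140,140,240,220,7,"t10")
pickle.dump((w,t),open("c10.pkl","wb"))
T=Tz(.4675,-.0978,np.radians(24.5),.084)
print(proj(w,ap(T,np.array([[28,0,30],[-28,0,30],[40,8,30],[40,-8,30],[-40,8,30],[-40,-8,30]])/1e3)).round(1).tolist())
E
```

```text
t: 14.25
tool_pos: [0.4706, -0.0973, 0.2304]
eef_rot: [1.982, 0.436, -1.981]
contact_force: [0.8, -0.8, 0.2]
opening: 0.0554
[ 0.    0.3   0.2   1.89 -0.07  0.96 -0.9 ] [[0.0, 0.42, -0.907], [-0.0, -0.907, -0.42], [-1.0, 0.0, -0.0]]
[[284.9, 181.1], [284.6, 244.6], [275.0, 166.3], [295.0, 166.4], [275.4, 257.1], [293.6, 257.2]]
```

View pics/w10.png

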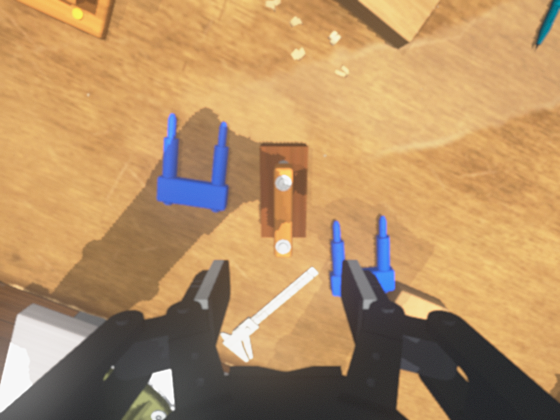

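View pics/t10.png

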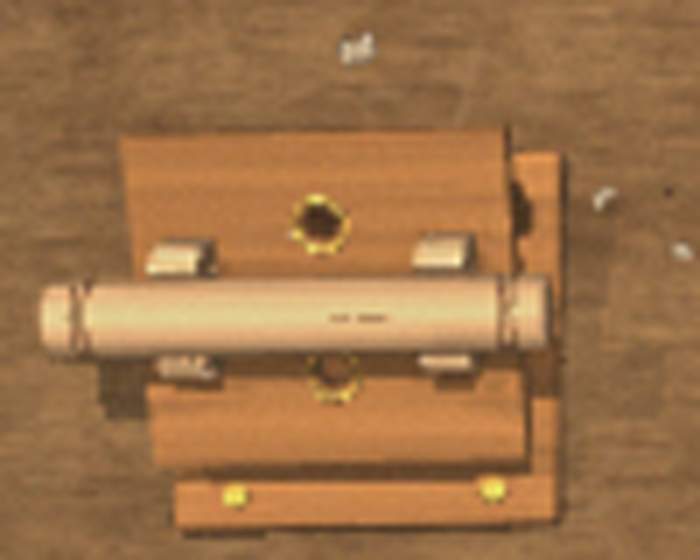

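```bash
python3 -m handwheel '[{"ax":0.8,"ay":0,"az":0,"tx":0,"ty":-0.17,"tz":0.45,"grip":0.3},{"ax":0,"ay":0,"az":0,"tx":4,"ty":0,"tz":0,"grip":0.3},{"ax":0,"ay":0,"az":0,"tx":3,"ty":0,"tz":0,"grip":0.3},{"ax":0,"ay":0,"az":0,"tx":2,"ty":0,"tz":0,"grip":0.3},{"ax":0,"ay":0,"az":0,"tx":0,"ty":0,"tz":0,"grip":0.3},{"ax":0,"ay":0,"az":0,"tx":0,"ty":0,"tz":0,"grip":0.3}]'
python3 - <<'E'
from h import *
w=cam('wrist','w11')
E
```

```text
t: 15.1
tool_pos: [0.4664, -0.0978, 0.1418]
eef_rot: [1.994, 0.42, -1.989]
contact_force: [0.8, -1.5, -0.3]
opening: 0.0553
```

View pics/w11.png

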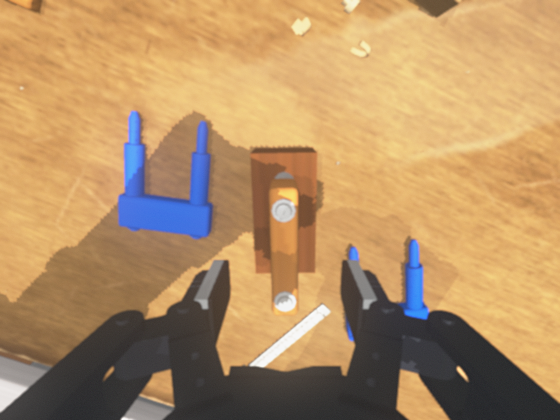

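Run:
```python
from h import *
w=cam('wrist');o=ctrl.observe();T=np.eye(4);T[:3,:3]=R.from_rotvec(o["eef_rot"]).as_matrix();T[:3,3]=o["tool_pos"]
d=o["tool_pos"][2]-.115
for z in (-.028,0,.028): print(proj(w,ap(T,[[d,0,z]])))
```

```text
[[286.35251629 209.64330484]]
[[286.33798364 257.27020506]]
[[286.32479743 300.48453604]]
```

```bash
python3 -m handwheel '[{"ax":-0.4,"ay":0,"az":0,"tx":1.5,"ty":-0.1,"tz":0,"grip":0.3},{"ax":0,"ay":0,"az":0,"tx":1.4,"ty":0,"tz":0,"grip":0.3},{"ax":0,"ay":0,"az":0,"tx":1,"ty":0,"tz":0,"grip":0},{"ax":0,"ay":0,"az":0,"tx":0,"ty":0,"tz":0,"grip":-0.3},{"ax":0,"ay":0,"az":0,"tx":0,"ty":0,"tz":0,"grip":-1},{"ax":0,"ay":0,"az":0,"tx":0,"ty":0,"tz":0,"grip":-1},{"ax":0,"ay":0,"az":0,"tx":0,"ty":0,"tz":0,"grip":-1},{"ax":0,"ay":0,"az":0,"tx":0,"ty":0,"tz":0,"grip":-1},{"ax":0,"ay":0,"az":0,"tx":0,"ty":0,"tz":0,"grip":-1}]' 80
python3 - <<'E'
from h import *
w=cam('wrist','w12');s=cam("scene");crop(s,200,130,330,280,4,"s12")
o=ctrl.observe();T=np.eye(4);T[:3,:3]=R.from_rotvec(o["eef_rot"]).as_matrix();T[:3,3]=o["tool_pos"]
d=o["tool_pos"][2]-.115
for z in (-.028,0,.028): print(proj(w,ap(T,[[d,0,z]])))
print(T[:3,:3].round(3).tolist())
E
```

```text
t: 16.32
tool_pos: [0.466, -0.0968, 0.1023]
eef_rot: [1.99, 0.426, -1.985]
contact_force: [0.2, -0.5, 4.0]
opening: 0.0145
[[286.8884947  238.14598508]]
[[286.83201432 297.20268961]]
[[286.78212661 349.3660098 ]]
[[0.002, 0.411, -0.912], [-0.0, -0.912, -0.411], [-1.0, 0.001, -0.002]]
```

View pics/w12.png

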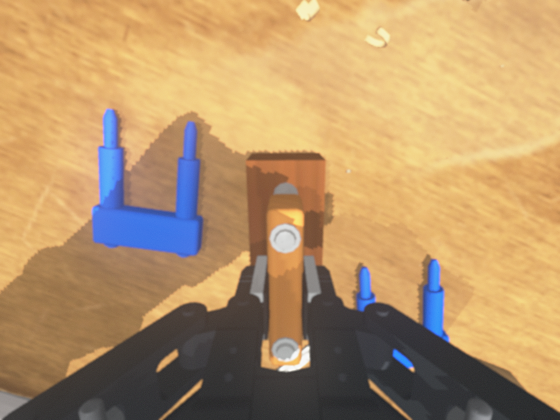

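View pics/s12.png

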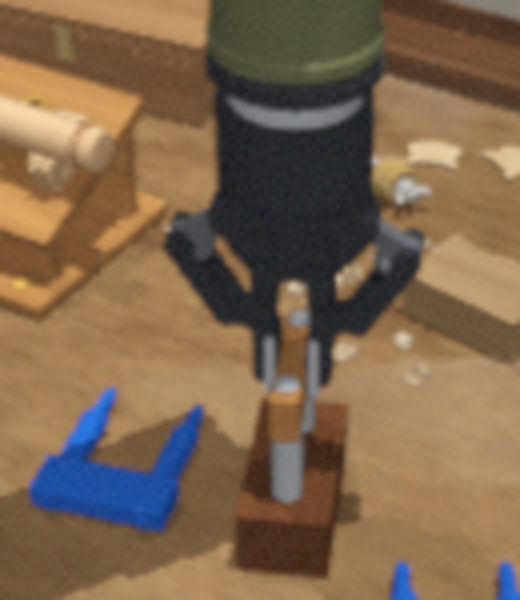

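```bash
python3 -m handwheel '[{"ax":0,"ay":0,"az":0,"tx":-1,"ty":0,"tz":0,"grip":-1},{"ax":0,"ay":0,"az":0,"tx":-3,"ty":0,"tz":0,"grip":-1},{"ax":0,"ay":0,"az":0,"tx":-5,"ty":0,"tz":0,"grip":-1},{"ax":0,"ay":0,"az":0,"tx":-5,"ty":0,"tz":0,"grip":-1},{"ax":0,"ay":0,"az":0,"tx":-3,"ty":0,"tz":0,"grip":-1},{"ax":7.7,"ay":0,"az":0,"tx":0,"ty":0,"tz":0,"grip":-1},{"ax":7.7,"ay":0,"az":0,"tx":0,"ty":0,"tz":0,"grip":-1},{"ax":7.8,"ay":0,"az":0,"tx":0,"ty":0,"tz":0,"grip":-1},{"ax":0,"ay":0,"az":0,"tx":0,"ty":-5.1,"tz":-1.2,"grip":-1},{"ax":0,"ay":0,"az":0,"tx":0,"ty":-5.1,"tz":-1.2,"grip":-1},{"ax":0,"ay":0,"az":0,"tx":0,"ty":-5.1,"tz":-1.2,"grip":-1},{"ax":0,"ay":0,"az":0,"tx":0,"ty":-5.1,"tz":-1.2,"grip":-1},{"ax":0,"ay":0,"az":0,"tx":0,"ty":-5.1,"tz":-1.2,"grip":-1},{"ax":0,"ay":0,"az":0,"tx":0,"ty":-5.1,"tz":-1.2,"grip":-1},{"ax":0,"ay":8.3,"az":0,"tx":0,"ty":0,"tz":0,"grip":-1},{"ax":0,"ay":8.3,"az":0,"tx":0,"ty":0,"tz":0,"grip":-1},{"ax":0,"ay":8.4,"az":0,"tx":0,"ty":0,"tz":0,"grip":-1},{"ax":0,"ay":0,"az":0,"tx":0,"ty":0,"tz":0,"grip":-1},{"ax":0,"ay":0,"az":0,"tx":0,"ty":0,"tz":0,"grip":-1}]'
cat >> h.py <<'E'
def tool():
    o=ctrl.observe();T=np.eye(4);T[:3,:3]=R.from_rotvec(o["eef_rot"]).as_matrix();T[:3,3]=o["tool_pos"];return T,o
def rel(c=(.601,.2115,.021)):
    T,o=tool();C=cradle(*c);M=np.linalg.inv(C)@T
    print("tcp in cradle mm",(M[:3,3]*1e3).round(1),"toolaxes(cols)",M[:3,:3].round(3).tolist(),"F",o["contact_force"].round(1),o["opening"].round(4))
E
python3 - <<'E'
from h import *
rel();print(tool()[1]["joint_pos"].round(2))
w=cam('wrist','w13');s=cam("scene");crop(s,130,50,280,215,3.6,"s13")
E
```

```text
t: 18.8
tool_pos: [0.5323, 0.2109, 0.2729]
eef_rot: [2.642, 0.024, -1.682]
contact_force: [0.8, -0.3, -1.6]
opening: 0.0142Traceback (most recent call last):
  File "<stdin>", line 2, in <module>
  File "h.py", line 31, in rel
    print("tcp in cradle mm",(M[:3,3]*1e3).round(1),"toolaxes(cols)",M[:3,:3].round(3).tolist(),"F",o["contact_force"].round(1),o["opening"].round(4))
                                                                                                                                ^^^^^^^^^^^^^^^^^^
AttributeError: 'float' object has no attribute 'round'
```

```bash
sed -i 's/o\["opening"\].round(4)/round(o["opening"],4)/' h.py
python3 - <<'E'
from h import *
rel();print(tool()[1]["joint_pos"].round(2))
w=cam('wrist','w13');s=cam("scene");crop(s,130,50,280,215,3.6,"s13")
E
```

```text
tcp in cradle mm [ 21.4   0.9 208.4] toolaxes(cols) [[0.0, -0.002, -1.0], [-0.001, -1.0, 0.002], [-1.0, 0.001, -0.0]] F [ 0.8 -0.3 -1.6] 0.0142
[-0.79  0.23  0.29  1.97  0.25  0.58 -2.25]
```

View pics/w13.png

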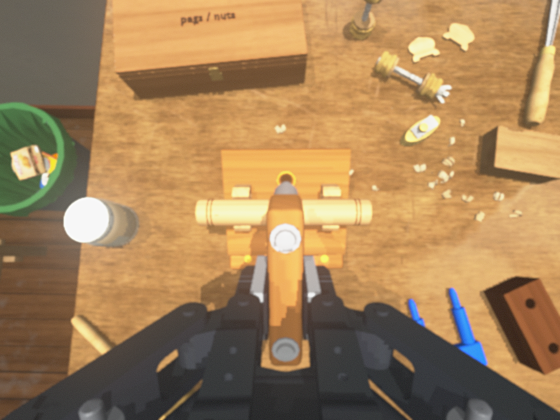

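View pics/s13.png

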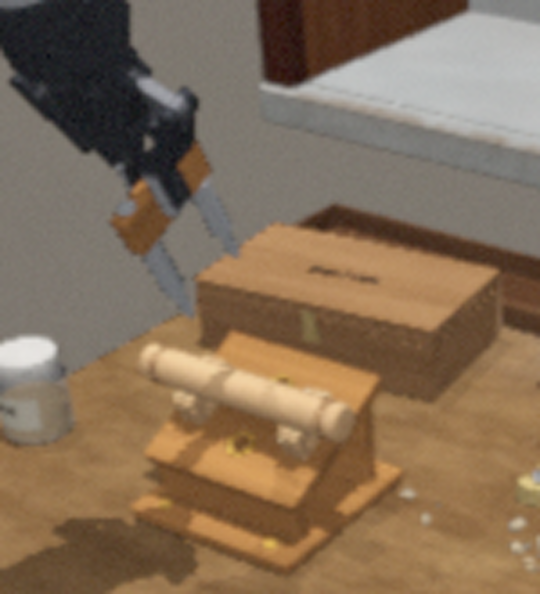

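```bash
python3 -m handwheel '[{"ax":0,"ay":0,"az":0,"tx":2,"ty":0,"tz":2.1,"grip":-1},{"ax":0,"ay":0,"az":0,"tx":2,"ty":0,"tz":0,"grip":-1},{"ax":0,"ay":0,"az":0,"tx":0,"ty":0,"tz":0,"grip":-1},{"ax":0,"ay":0,"az":0,"tx":0,"ty":0,"tz":0,"grip":-1}]'
python3 - <<'E'
from h import *
rel()
w=cam('wrist','w14');crop(w,190,120,390,270,4,"w14c");s=cam("scene");crop(s,150,80,270,215,4.4,"s14")
C=cradle(.601,.2115,.021)
print(proj(w,ap(C,np.array([[28,0,0],[-28,0,0]])/1e3)),proj(s,ap(C,np.array([[28,0,0],[-28,0,0]])/1e3)))
T,o=tool();tip=ap(T,np.array([[18.3+70,0,-28],[18.3+70,0,28],[18.3+44,0,-28],[18.3+44,0,28]])/1e3);print(proj(w,tip),proj(s,tip))
E
```

```text
t: 19.4
tool_pos: [0.5307, 0.2103, 0.2277]
eef_rot: [2.644, 0.022, -1.68]
contact_force: [0.0, 0.6, -1.5]
opening: 0.0142
tcp in cradle mm [  0.9   0.3 168.1] toolaxes(cols) [[0.002, -0.004, -1.0], [-0.002, -1.0, 0.004], [-1.0, 0.002, -0.002]] F [ 0.   0.6 -1.5] 0.0142
[[285.17566128 167.87059844]
 [285.39014594 222.35290522]] [[207.47169789 157.40767085]
 [196.42265342 173.26447764]]
[[285.04050247 184.72390321]
 [285.09834336 255.32612031]
 [285.12736336 193.53009053]
 [285.18503766 271.53651598]] [[196.61066703 137.74181517]
 [184.55113552 154.26094478]
 [192.72809099 130.91730918]
 [180.31235643 147.65858034]]
```

View pics/w14c.png

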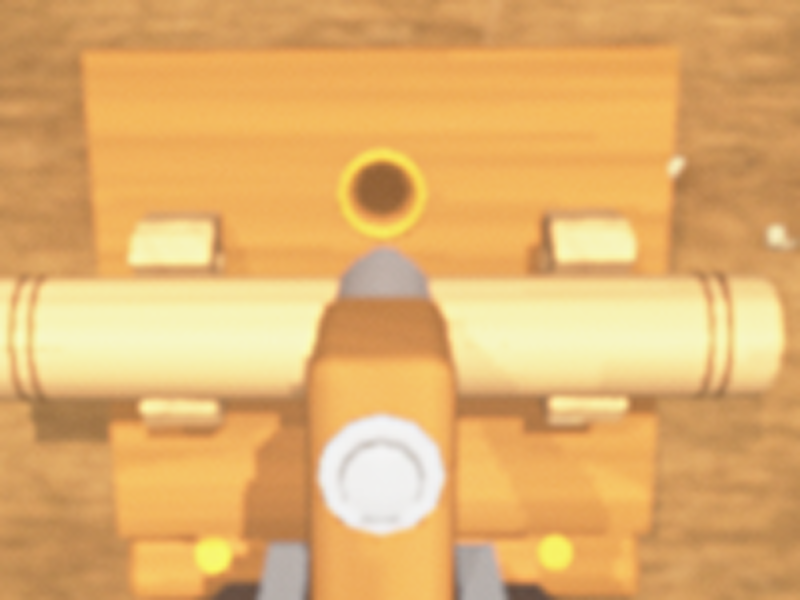

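View pics/s14.png

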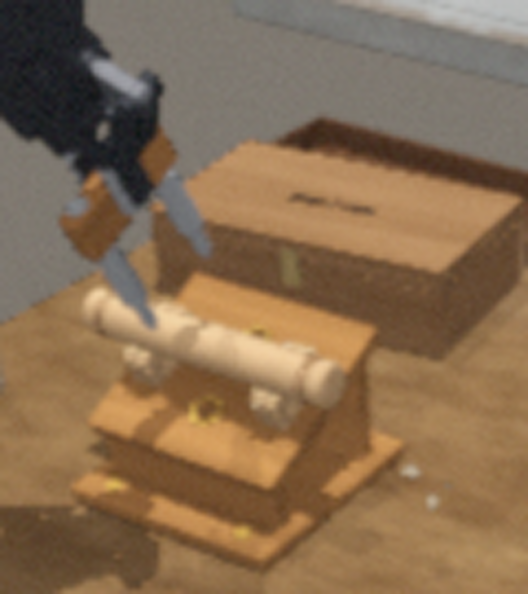

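```bash
python3 -m handwheel '[{"ax":0,"ay":0,"az":0,"tx":2,"ty":0,"tz":0.05,"grip":-1},{"ax":0,"ay":0,"az":0,"tx":2,"ty":0,"tz":0,"grip":-1},{"ax":0,"ay":0,"az":0,"tx":2,"ty":0,"tz":0,"grip":-1},{"ax":0,"ay":0,"az":0,"tx":1.1,"ty":0,"tz":0,"grip":-1},{"ax":0,"ay":0,"az":0,"tx":0,"ty":0,"tz":0,"grip":-1},{"ax":0,"ay":0,"az":0,"tx":0,"ty":0,"tz":0,"grip":-1}]'
python3 - <<'E'
from h import *
rel()
w=cam('wrist','w15');crop(w,190,120,390,270,4,"w15c");s=cam("scene");crop(s,160,100,260,200,6,"s15")
E
```

```text
t: 20.25
tool_pos: [0.5595, 0.2113, 0.1633]
eef_rot: [2.644, 0.025, -1.68]
contact_force: [0.1, -0.6, -1.3]
opening: 0.0143
tcp in cradle mm [-0.3  0.6 97.5] toolaxes(cols) [[0.002, -0.002, -1.0], [-0.001, -1.0, 0.002], [-1.0, 0.001, -0.002]] F [ 0.1 -0.6 -1.3] 0.0143
```

View pics/w15c.png

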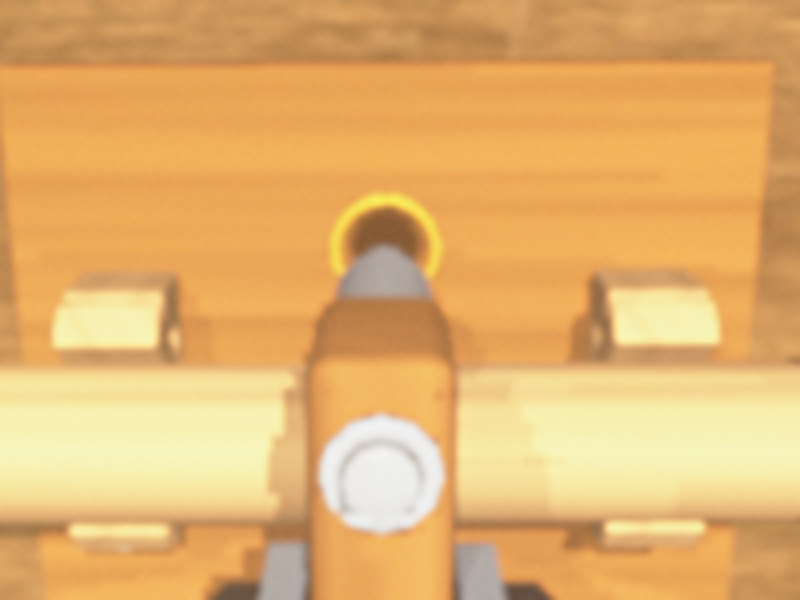

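View pics/s15.png

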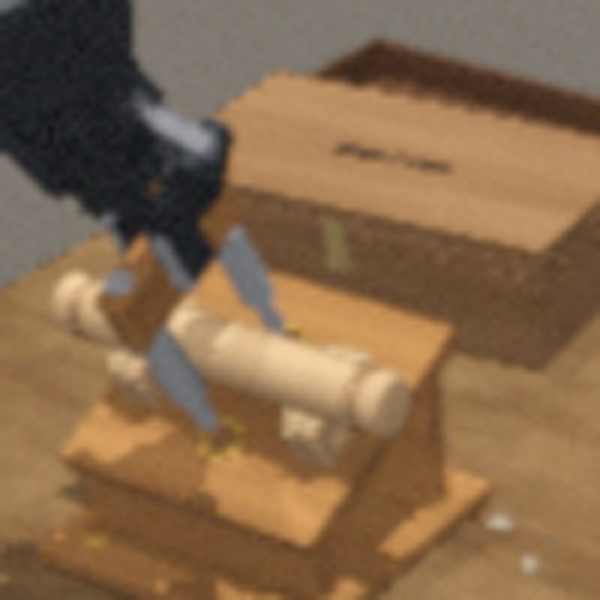

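```bash
python3 -m handwheel '[{"ax":0,"ay":0,"az":0,"tx":0.6,"ty":0,"tz":-0.05,"grip":-1},{"ax":0,"ay":0,"az":0,"tx":0.4,"ty":0,"tz":0,"grip":-1},{"ax":0,"ay":0,"az":0,"tx":0.3,"ty":0,"tz":0,"grip":-1},{"ax":0,"ay":0,"az":0,"tx":0.3,"ty":0,"tz":0,"grip":-1},{"ax":0,"ay":0,"az":0,"tx":0,"ty":0,"tz":0,"grip":-1},{"ax":0,"ay":0,"az":0,"tx":0,"ty":0,"tz":0,"grip":-1}]'
python3 - <<'E'
from h import *
rel()
w=cam('wrist','w16');crop(w,190,120,390,270,4,"w16c");s=cam("scene");crop(s,160,100,260,200,6,"s16")
E
```

```text
t: 21.1
tool_pos: [0.5666, 0.2112, 0.1482]
eef_rot: [2.643, 0.024, -1.68]
contact_force: [-0.5, -0.1, -1.8]
opening: 0.0147
tcp in cradle mm [-0.2  0.4 80.9] toolaxes(cols) [[0.002, -0.002, -1.0], [-0.001, -1.0, 0.002], [-1.0, 0.001, -0.002]] F [-0.5 -0.1 -1.8] 0.0147
```

View pics/s16.png

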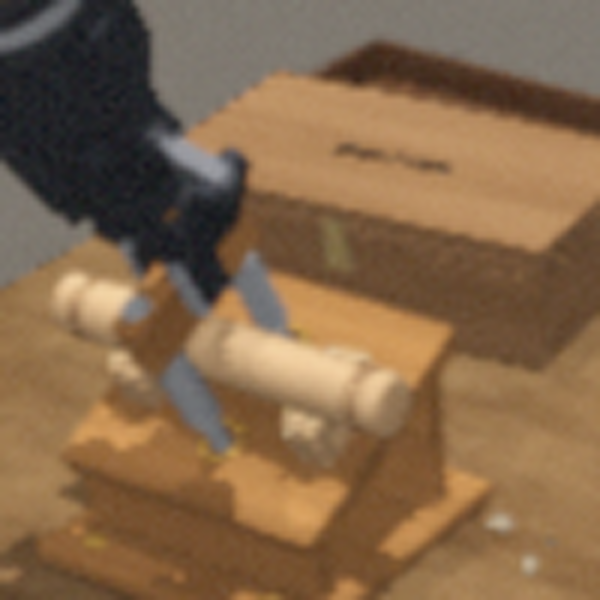

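View pics/w16c.png

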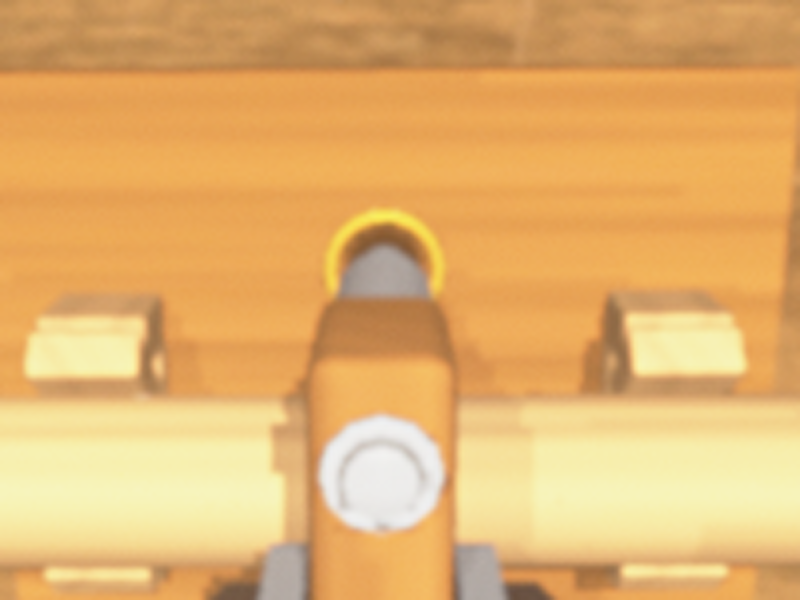

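```bash
python3 -m handwheel '[{"ax":0,"ay":0,"az":0,"tx":0.4,"ty":0,"tz":0,"grip":-1},{"ax":0,"ay":0,"az":0,"tx":0.4,"ty":0,"tz":0,"grip":-1},{"ax":0,"ay":0,"az":0,"tx":0.4,"ty":0,"tz":0,"grip":-1},{"ax":0,"ay":0,"az":0,"tx":0.3,"ty":0,"tz":0,"grip":-1},{"ax":0,"ay":0,"az":0,"tx":0.2,"ty":0,"tz":0,"grip":-1},{"ax":0,"ay":0,"az":0,"tx":0,"ty":0,"tz":0,"grip":-1},{"ax":0,"ay":0,"az":0,"tx":0,"ty":0,"tz":0,"grip":-1}]'
python3 - <<'E'
from h import *
rel()
E
```

```text
t: 22.08
tool_pos: [0.5739, 0.2114, 0.1329]
eef_rot: [2.643, 0.024, -1.68]
contact_force: [0.4, -0.1, -2.1]
opening: 0.0147
tcp in cradle mm [-0.1  0.4 64. ] toolaxes(cols) [[0.002, -0.002, -1.0], [-0.001, -1.0, 0.002], [-1.0, 0.001, -0.002]] F [ 0.4 -0.1 -2.1] 0.0147
```

```bash
python3 -m handwheel '[{"ax":0,"ay":0,"az":0,"tx":0.2,"ty":0,"tz":0,"grip":-1},{"ax":0,"ay":0,"az":0,"tx":0.1,"ty":0,"tz":0,"grip":-1},{"ax":0,"ay":0,"az":0,"tx":0.1,"ty":0,"tz":0,"grip":-1},{"ax":0,"ay":0,"az":0,"tx":0,"ty":0,"tz":0,"grip":-1},{"ax":0,"ay":0,"az":0,"tx":0,"ty":0,"tz":0,"grip":-1}]'
python3 - <<'E'
from h import *
rel()
w=cam('wrist','w17');crop(w,190,120,390,270,4,"w17c");s=cam("scene");crop(s,160,100,260,200,6,"s17")
E
```

```text
t: 22.7
tool_pos: [0.5749, 0.2115, 0.1312]
eef_rot: [2.644, 0.026, -1.679]
contact_force: [-16.5, -3.0, 24.1]
opening: 0.0148
tcp in cradle mm [ 0.1  0.5 62. ] toolaxes(cols) [[0.003, -0.003, -1.0], [0.0, -1.0, 0.003], [-1.0, -0.0, -0.003]] F [-16.5  -3.   24.1] 0.0148
```

View pics/s17.png

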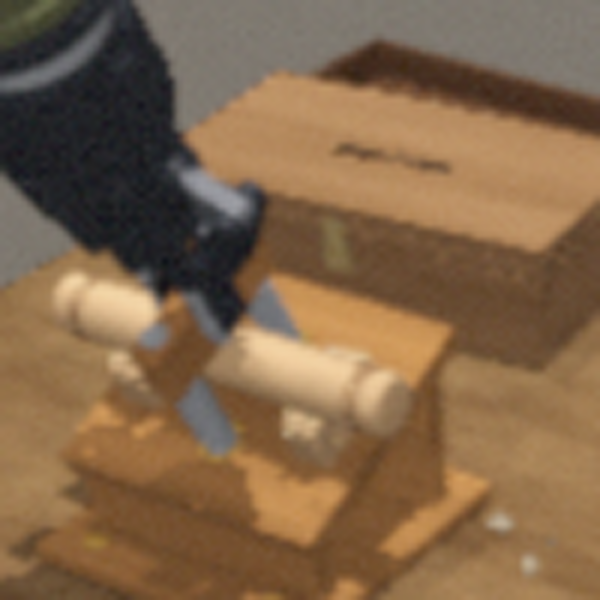

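View pics/w17c.png

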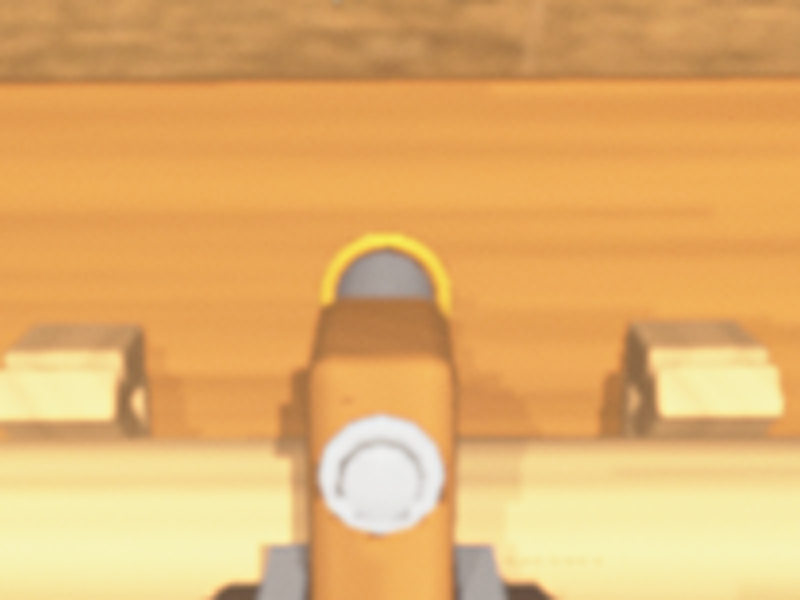

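```bash
python3 -m handwheel '[{"ax":0,"ay":0,"az":0,"tx":-0.15,"ty":0,"tz":0,"grip":-1},{"ax":0,"ay":0,"az":0,"tx":0,"ty":0,"tz":0,"grip":-0.5},{"ax":0,"ay":0,"az":0,"tx":0,"ty":0,"tz":0,"grip":-0.3},{"ax":0,"ay":0,"az":0,"tx":0,"ty":0,"tz":0,"grip":0},{"ax":0,"ay":0,"az":0,"tx":0,"ty":0,"tz":0,"grip":0},{"ax":0,"ay":0,"az":0,"tx":0,"ty":0,"tz":0,"grip":0},{"ax":0,"ay":0,"az":0,"tx":-1,"ty":0,"tz":0,"grip":0},{"ax":0,"ay":0,"az":0,"tx":-3,"ty":0,"tz":0,"grip":0},{"ax":0,"ay":0,"az":0,"tx":-4,"ty":0,"tz":0,"grip":0},{"ax":0,"ay":0,"az":0,"tx":-4,"ty":0,"tz":0,"grip":0},{"ax":0,"ay":0,"az":0,"tx":0,"ty":0,"tz":0,"grip":0},{"ax":0,"ay":0,"az":0,"tx":0,"ty":0,"tz":0,"grip":0}]'
python3 - <<'E'
from h import *
rel()
w=cam('wrist','w18');s=cam("scene");crop(s,160,100,260,200,6,"s18");t=cam("top","t18f")
C=cradle(.601,.2115,.021); H=ap(C,np.array([[28,0,74],[-28,0,74],[0,90,28],[0,-90,28]])/1e3)
print(proj(w,H).round(1).tolist(),proj(s,H).round(1).tolist())
E
```

```text
t: 24.3
tool_pos: [0.5238, 0.2105, 0.2394]
eef_rot: [2.643, 0.025, -1.68]
contact_force: [0.4, -0.6, 0.6]
opening: 0.0427
tcp in cradle mm [ -0.5   0.6 181.6] toolaxes(cols) [[0.002, -0.002, -1.0], [-0.001, -1.0, 0.002], [-1.0, 0.001, -0.002]] F [ 0.4 -0.6  0.6] 0.0427
[[286.1, 178.7], [286.2, 244.7], [191.3, 198.5], [380.4, 198.0]] [[197.4, 139.6], [185.5, 156.1], [172.2, 150.3], [226.0, 168.1]]
```

View pics/s18.png

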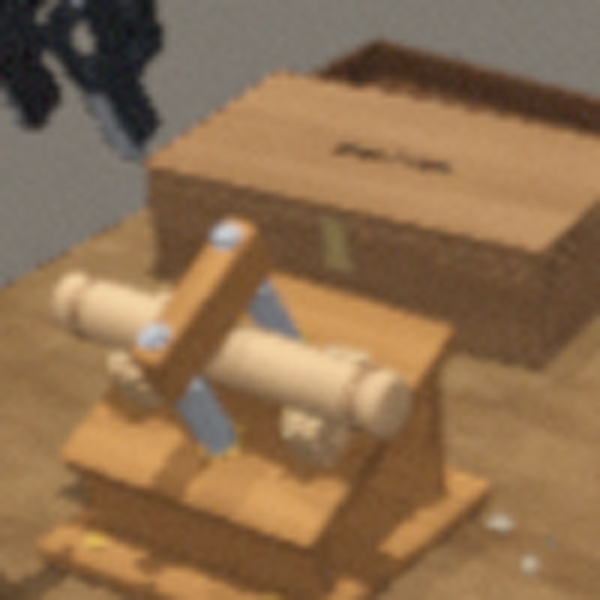

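View pics/w18.png

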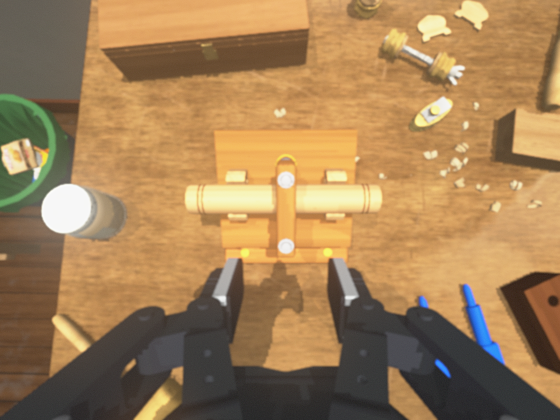

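View pics/t18f.png

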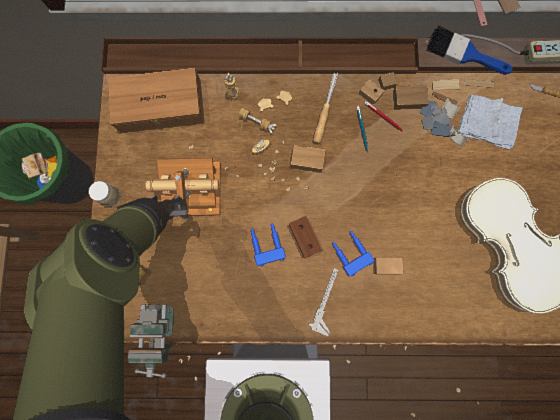

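```bash
python3 -c "
from workcell import job_done; print(job_done())"
```

```text
the job is handed in; nothing more can be done
None
```

The post is lying in both V blocks and the U-clamp is fully home over it. I let go of everything and handed the job in at about 24 s. `job_done()` reports no verdict, so the checks below are my own.

**What I did:** I gripped the post at its middle, lowered it square to the sloping board into the V blocks and let go. I then lifted the brown-crowned clamp out of the parking block, passed its legs over the post and pushed it home. It met firm resistance (about 29 N) with the tool 62.0 mm above the board, against the 62.3 mm I expected at home. I then eased off, opened the jaws and backed the gripper about 12 cm away.

**Last checks:**
- **Clamp:** the last wrist picture shows its two bolts at (286,180) and (286,246). I predicted (286,179) and (286,245), so it is within about 1–1.5 mm.
- **Post:** its ends are at pixel columns 187 and 381, against a predicted 191 and 380. It is centred to within a few millimetres, well inside the 30 mm allowed.
- **Bystanders:** the cork and sanding blocks look unmoved in the top view.

**Disagreements:**
- **Cameras:** they disagreed by up to about 2–4 mm and 0.03 rad on where the cradle is. I relied on the wrist camera for the fine placing.
- **Blue look-alikes:** both stood upright in the first picture and now lie flat on the bench. I never targeted them or saw any contact; they were already down in the first close views I took. I cannot rule out that the arm caused it.

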